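# Unload the cast specimen blocks from the mould plate

### The job

Unload the casting mould: slide its transport lock to the open end stop, lift every resin block out, and lay them flat and side by side on the floor of the trays, rectangular blocks in the long tray and round ones in the short tray. Only when all of them are in the trays, slide the lock fully back to its locked end stop. Leave the bottles, jar and other things on the bench where they are.

Things in the scene. Friction and masses are not known exactly. Their poses are not given: they have to be found in the camera images.
- mould: Aluminium mould plate, fixed, 216 (its x) by 290 (its y) by 22 mm high; origin at the centre of its underside, z up. Open cavities in its top, 13 mm deep, about 1.5 mm clear of the blocks all round, some empty: three rectangular (44 along x, 64 along y) at x = -64 mm, y = -84, 0, +84 mm; three round (50 mm) at x = +64 mm, same y. The transport lock runs between the rows, along x = 0.
- lock (a joint): Transport lock of the mould: a dark steel bar, 14 mm wide along the mould's x, top 42 mm above the bench, sliding along the mould's +y. Value in m: 0 = locked end stop, 0.042 = open end stop; starts within 10 mm of locked. About 3 N of friction, no spring, stays where left. Its tongues hold every block down when locked; at the open stop the blocks lift straight up between them.
- lock_grip (a point): Centre of the top of the lock's upright black grip, 68 mm above the bench; the grip is 16 mm along the mould's x, 24 mm along its y, 26 mm higher than the bar; it lies at mould x = 0, y = -128 mm + the lock's value. The lock's tongues are 8 mm wide, reach to x = -52 and +52 mm, 37 to 42 mm above the bench: over the cavity centres when locked, 42 mm away in y when open.
- mat: Thin dark rubber mat, 310 x 310 x 2 mm, fixed to the bench on the other side from the mould; origin at the centre of its underside. The two trays stand on it.
- long_tray: Long shallow steel tray for the rectangular blocks, fixed on the mat: 80 mm (its x) by 244 mm (its y), walls 4 mm thick and 14 mm high, floor 4 mm thick; origin at the centre of its underside, 2 mm above the bench, z up.
- short_tray: Short shallow steel tray for the round blocks, fixed on the mat: 80 mm (its x) by 182 mm (its y), walls 4 mm thick and 14 mm high, floor 4 mm thick; origin at the centre of its underside, 2 mm above the bench, z up.
- block0: Rectangular cast resin specimen block, cream with a brown specimen in its top face, 44 (its x) x 64 (its y) x 26 mm (its z), about 0.09 kg; origin at its centre. At the start it sits in a rectangular cavity of the mould with its upper 13 mm standing out (its top 35 mm above the bench). May be absent.
- block1: Rectangular cast resin specimen block, cream with a brown specimen in its top face, 44 (its x) x 64 (its y) x 26 mm (its z), about 0.09 kg; origin at its centre. At the start it sits in a rectangular cavity of the mould with its upper 13 mm standing out (its top 35 mm above the bench). May be absent.
- block2: Rectangular cast resin specimen block, cream with a brown specimen in its top face, 44 (its x) x 64 (its y) x 26 mm (its z), about 0.09 kg; origin at its centre. At the start it sits in a rectangular cavity of the mould with its upper 13 mm standing out (its top 35 mm above the bench). May be absent.
- disc0: Round cast resin specimen block, cream with a brown specimen in its top face, 50 mm diameter, 26 mm high (its z), about 0.06 kg; origin at its centre. At the start it sits in a round cavity of the mould with its upper 13 mm standing out (its top 35 mm above the bench). May be absent.
- disc1: Round cast resin specimen block, cream with a brown specimen in its top face, 50 mm diameter, 26 mm high (its z), about 0.06 kg; origin at its centre. At the start it sits in a round cavity of the mould with its upper 13 mm standing out (its top 35 mm above the bench). May be absent.
- disc2: Round cast resin specimen block, cream with a brown specimen in its top face, 50 mm diameter, 26 mm high (its z), about 0.06 kg; origin at its centre. At the start it sits in a round cavity of the mould with its upper 13 mm standing out (its top 35 mm above the bench). May be absent.
- reagent: White plastic bottle, 64 mm diameter, 110 mm tall; a bystander, not part of the job. Origin at the centre of its underside.
- jar: Small white jar with a red lid, 44 mm diameter, 50 mm tall, standing on the mat near the +y end of the short tray, 17 to 23 mm clear of it; a bystander, not part of the job. Origin at the centre of its underside.
- beaker: Glass beaker, 70 mm diameter, 85 mm tall; a bystander, not part of the job. Origin at the centre of its underside.
- spatula: Lab spatula, 190 mm long, lying on the bench; a bystander, not part of the job. Origin at the centre of its underside (of the whole tool when lying).
- capred: Red screw cap, 42 mm diameter, 14 mm high; a bystander, not part of the job. Origin at the centre of its underside.
- solvent: Amber bottle with a blue cap, 60 mm diameter, 130 mm tall; a bystander, not part of the job. Origin at the centre of its underside.
- tipbox: Blue box, 85 x 120 x 60 mm; a bystander, not part of the job. Origin at the centre of its underside.

How it is judged (in metres and radians):
On the way, in this order (a step that is already met when the one before it is completed fails the run):
1. the transport lock is slid to its open end stop (over 38 mm of its 42 mm) (value of joint lock above 0.038 m), for 0.2 s.
2. with the lock still open, all the blocks lie flat in their trays (x of block0 in the frame of long_tray between -0.03 and 0.03 m and y of block0 in the frame of long_tray between -0.105 and 0.105 m and z of block0 in the frame of long_tray between 0.01 and 0.022 m and angle between the z axis of each of block0, block1, block2 and the z axis of long_tray, either way round below 0.15 rad and x of block1 in the frame of long_tray between -0.03 and 0.03 m and y of block1 in the frame of long_tray between -0.105 and 0.105 m and z of block1 in the frame of long_tray between 0.01 and 0.022 m and x of block2 in the frame of long_tray between -0.03 and 0.03 m and y of block2 in the frame of long_tray between -0.105 and 0.105 m and z of block2 in the frame of long_tray between 0.01 and 0.022 m and x of disc0 in the frame of short_tray between -0.03 and 0.03 m and y of disc0 in the frame of short_tray between -0.07 and 0.07 m and z of disc0 in the frame of short_tray between 0.01 and 0.022 m and angle between the z axis of each of disc0, disc1, disc2 and the z axis of short_tray, either way round below 0.15 rad and x of disc1 in the frame of short_tray between -0.03 and 0.03 m and y of disc1 in the frame of short_tray between -0.07 and 0.07 m and z of disc1 in the frame of short_tray between 0.01 and 0.022 m and x of disc2 in the frame of short_tray between -0.03 and 0.03 m and y of disc2 in the frame of short_tray between -0.07 and 0.07 m and z of disc2 in the frame of short_tray between 0.01 and 0.022 m and value of joint lock above 0.034 m), for 0.2 s.
At the end, for the whole second after the job is handed in: Every rectangular block present lies flat (within 0.15 rad, either face up) on the floor of the long tray, every round one on that of the short tray, none stacked (centre 10 to 22 mm above the tray's underside), at rest; the lock is within 4 mm of its locked end stop (x of block0 in the frame of long_tray between -0.03 and 0.03 m and y of block0 in the frame of long_tray between -0.105 and 0.105 m and z of block0 in the frame of long_tray between 0.01 and 0.022 m and angle between the z axis of each of block0, block1, block2 and the z axis of long_tray, either way round below 0.15 rad and x of block1 in the frame of long_tray between -0.03 and 0.03 m and y of block1 in the frame of long_tray between -0.105 and 0.105 m and z of block1 in the frame of long_tray between 0.01 and 0.022 m and x of block2 in the frame of long_tray between -0.03 and 0.03 m and y of block2 in the frame of long_tray between -0.105 and 0.105 m and z of block2 in the frame of long_tray between 0.01 and 0.022 m and x of disc0 in the frame of short_tray between -0.03 and 0.03 m and y of disc0 in the frame of short_tray between -0.07 and 0.07 m and z of disc0 in the frame of short_tray between 0.01 and 0.022 m and angle between the z axis of each of disc0, disc1, disc2 and the z axis of short_tray, either way round below 0.15 rad and x of disc1 in the frame of short_tray between -0.03 and 0.03 m and y of disc1 in the frame of short_tray between -0.07 and 0.07 m and z of disc1 in the frame of short_tray between 0.01 and 0.022 m and x of disc2 in the frame of short_tray between -0.03 and 0.03 m and y of disc2 in the frame of short_tray between -0.07 and 0.07 m and z of disc2 in the frame of short_tray between 0.01 and 0.022 m and linear speed of each of block0, block1, block2, disc0, disc1, disc2 below 0.02 m/s and value of joint lock below 0.004 m); the robot touches nothing.
It fails at once if a bystander is moved by more than 30 mm (distance of any of reagent, jar, beaker, spatula, capred, solvent, tipbox from where it was at the start of the episode above 0.03 m).
Of block0, block1, block2, disc0, disc1, disc2 only 4 to 6 are there at a start; the rules pass over those that are not, and their reading is None.
At some moment in a run one of block0, block1, block2, disc0, disc1, disc2 may be knocked a few centimetres aside while the robot is not near it.
Once in a run the grip may slacken for a moment while it holds something.
It also fails if it takes over 210 s, if anything falls off the work surface, if the arm or the gripper's body presses on something with over 40 N, if the wrist force passes 120 N, or if a joint passes its speed limit or range.

### The arm

A 6-joint arm with a two-finger parallel gripper is mounted at the origin on the work surface. World frame = base frame: x ahead of the robot, y to its left, z up, the work surface at z = 0. Lengths are in m, angles in degrees, forces in N, time in s.
With the tool pointing down it reaches from about 0.3 to 1 m from the base axis. Payload 5.1 kg.
Tool frame: the origin (TCP) lies on the centre line of the jaws, within the pads' length; the fingertips stand 17 mm ahead of it and the grasp point (between the pads) lies 2 mm behind it; z points along the fingers, y is the direction in which the jaws open and shut (so a half turn about z gives the same grasp; the last joint's range is limited). The gripper opens to 95 mm and grips with 3 to 60 N. Pads are 20 mm wide; open, the fingers measure 119 mm over their backs; the gripper's body (75 mm by 180 mm) begins 59 mm behind the grasp point.
Start: joints at [-74.061, 7.093, 94.555, -0, 78.352, -4.733], TCP at [0.229, -0.608, 0.232] pointing down, gripper open.
Joint ranges: [-149.61, 149.61], [-58.7, 133.49], [1.44, 155.28], [-77.14, 257.14], [18.33, 153.61], [-166.67, 166.67]. Speed limits (degrees/s): [147.25, 147.25, 180, 180, 180, 180].

### API

Orientations are given as a 3x3 rotation matrix whose columns are the frame's x, y, z axes.
In Python, from workcell import get_obs, get_image, camera_model, sign_off, spot_in, spot_point gives the robot as it stands. The module is installed in compiled form; this text tells all that it offers.
- The arm moves only by the tool play_rows, never from a script. Its argument "targets" is a list of rows, each an object of numbers: "x", "y", "z": the shift along the tool's x, y, z normalised to -1 to 1, where 1 is 0.5 m; "ax", "ay", "az": the turn, a rotation vector about the tool's x, y, z normalised to -1 to 1, where 1 is 120 degrees. A call has 1 to 5 rows; each row is the pose to reach, as a shift and turn from the pose commanded when the call began, along the tool's axes at that moment; what a row does not reach only later rows make up. A row lasts 1/12 s, in which the tool goes at most 41.7 mm and 7.16 degrees, less where a joint would pass 70% of its speed; a pose out of reach is approached as far as the arm can. A call with a number of a shift or a turn outside -1 to 1 is refused whole. A call with a gripper value outside its range is refused whole. "gripper" is the closure, from -1 (fully open) to 1 (shut), set as the call begins (left out, the last holds). The fingers move at their own pace and stop on an object; "grip_force" is the grip in N (left out, the last holds). Time passes only in rows, so rows that repeat a pose let the fingers close. It gives the time, the measured TCP pose, the force and the opening at its end, in the units of the state.
- get_obs(): the state, without advancing time (a new reading comes with each control period).
- get_image(name): name is "scene" or "top" or "wrist"; returns the picture (400x640x3 uint8, red, green, blue); there is no depth.
- camera_model(name): a dict with "camera_matrix" (3x3 intrinsics, pixels), "R" (3x3) and "t" (3): a world point X has camera coordinates R X + t. Camera axes: x right, y down, z forward; pixel columns grow to the right and rows downward; lengths in m; the calibration is good to about 2 mm. A picture is of the moment at which its call begins: read the wrist's pose just before it. camera_model takes no time and is no camera call; for the wrist camera it gives the pose at the moment of the call.
- sign_off(): hands the job in, once; it reports no verdict.
Trained networks look in the newest picture that a camera, given by its name, has taken for a name from the list of things; names that differ only in an ending like _2 or _b are one class to them, and where a whole thing is asked for, a point or a joint stands for the part that bears it (a point fixed in the world has none). Each returns a list of dicts, best first, with "p" (0 to 1); they miss things now and then, are a little off and sometimes report something else, mostly with a low value. They report only what shows in the picture. A call takes as long as a camera call.
- spot_in(camera, name): "at" ([x, y, z] in m, in world coordinates, good to about 4 mm: the middle of the surface that is visible of it).
- spot_point(camera, name): "at" ([x, y, z] in m, in world coordinates, good to about 4 mm: a listed point, or the origin of a listed thing).
The state is a dict: "time": time; "q": joint angles; "qvel": joint speeds; "tau": joint torques, N m; "ee_pos": TCP position; "tool_rot": TCP orientation; "contact_force": force on the tool from outside, world axes, zero at the start; "wrist_torque": the same for the moment, N m; "width": opening from 0.0 (shut) to 1.0 (fully open).
Only numpy, scipy, OpenCV 4.12 (cv2) and the standard library are available. Lean on these libraries where they do the work, as an engineer would, in place of code of your own. Each camera call takes 0.05 s, during which the arm holds its last target. There are 200 camera calls.

## Working session

There is one attempt and no reset: what is moved stays moved. The work goes in short steps, Python scripts to look and compute and a tool call to move; the robot and the scene stay as the last step left them, time stands still between calls to the robot, and variables do not carry over. Pictures are saved under pics/ and viewed, about 12 in all and at most 16, crops included, and the job is handed in when it is done.

Besides the shell and the picture viewer there is one more tool, called after "Request:" as a command line: name --argument value ..., lists and objects as JSON in quotes. play_rows: Moves the arm, as the interface text tells. Its arguments: {"type":"object","properties":{"targets":{"type":"array","items":{"type":"object","properties":{"x":{"type":"number"},"y":{"type":"number"},"z":{"type":"number"},"ax":{"type":"number"},"ay":{"type":"number"},"az":{"type":"number"}}}},"gripper":{"type":"number"},"grip_force":{"type":"number"}},"required":["targets"]}

```bash
mkdir -p pics; python3 - <<'E'
from workcell import *
import cv2,numpy as np
o=get_obs(); print(o['time'],o['ee_pos'],np.round(o['tool_rot'],3).tolist(),o['width'])
for c in ['top','scene']:
    im=get_image(c); cv2.imwrite(f'pics/{c}0.png',im[:,:,::-1])
    for n in ['mould','lock_grip','mat','long_tray','short_tray','block0','disc0','jar']:
        print(c,n,[(np.round(d['at'],3).tolist(),round(d['p'],2)) for d in spot_point(c,n)][:5])
    m=camera_model(c); print(np.round(m['camera_matrix'],1).tolist(),np.round(m['R'],3).tolist(),np.round(m['t'],3))
E
```

```text
0.0 [ 0.22925303 -0.60758172  0.23040524] [[0.936, 0.353, -0.001], [0.353, -0.936, 0.002], [0.0, -0.002, -1.0]] 0.9978319059415806
top mould [([0.535, -0.186, -0.0], 0.72), ([0.465, 0.398, -0.001], 0.43)]
top lock_grip [([0.537, -0.312, 0.066], 0.59)]
top mat [([0.516, 0.194, 0.001], 0.87)]
top long_tray [([0.599, 0.168, -0.0], 0.79)]
top short_tray [([0.455, 0.193, 0.002], 0.66)]
top block0 [([0.469, -0.275, 0.024], 0.9), ([0.465, -0.106, 0.023], 0.73)]
top disc0 [([0.589, -0.099, 0.022], 0.69), ([0.599, -0.266, 0.026], 0.62), ([0.598, -0.183, 0.022], 0.57)]
top jar [([0.778, -0.032, 0.002], 0.64), ([0.541, -0.314, 0.066], 0.52), ([0.452, 0.32, 0.005], 0.5)]
[[400.8, 0.0, 317.9], [0.0, 400.8, 201.7], [0.0, 0.0, 1.0]] [[0.0, -1.0, 0.01], [-0.983, -0.002, -0.182], [0.182, -0.009, -0.983]] [0.    0.568 1.118]
scene mould [([0.371, 0.45, -0.001], 0.74), ([0.53, -0.186, -0.001], 0.66)]
scene lock_grip [([0.535, -0.311, 0.07], 0.96)]
scene mat [([0.516, 0.192, 0.001], 0.56), ([0.592, -0.101, 0.024], 0.48), ([0.53, -0.184, -0.0], 0.15)]
scene long_tray [([0.6, 0.167, 0.003], 0.73), ([0.461, 0.395, -0.003], 0.35)]
scene short_tray [([0.449, 0.188, 0.001], 0.72)]
scene block0 [([0.475, -0.271, 0.023], 0.7), ([0.46, -0.106, 0.023], 0.57)]
scene disc0 [([0.598, -0.264, 0.025], 0.73), ([0.594, -0.097, 0.022], 0.7), ([0.596, -0.182, 0.025], 0.59)]
scene jar [([0.451, 0.32, 0.003], 0.77)]
[[448.3, 0.0, 319.6], [0.0, 448.3, 201.6], [0.0, 0.0, 1.0]] [[0.821, 0.571, 0.008], [0.437, -0.619, -0.653], [-0.368, 0.539, -0.758]] [-0.466 -0.197  1.559]
```

View pics/top0.png

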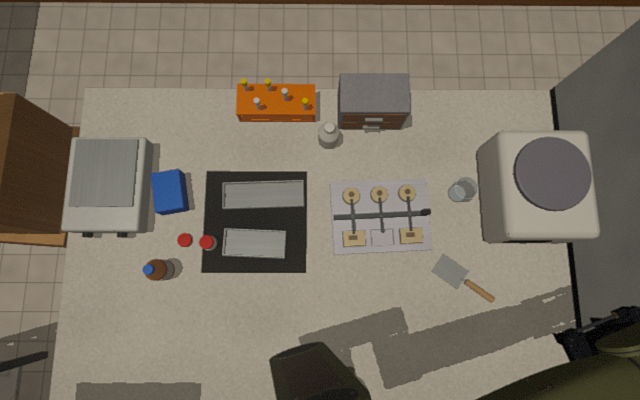

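View pics/scene0.png

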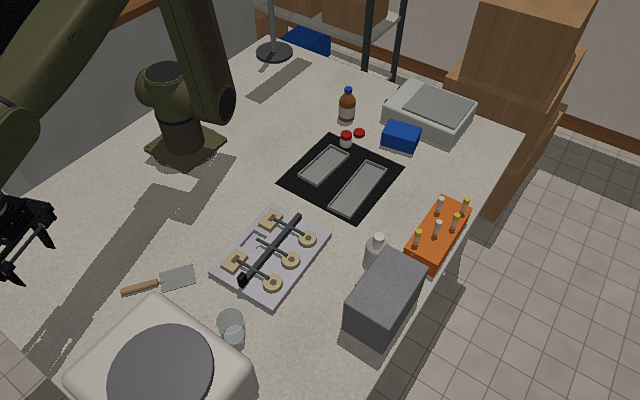

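The top view shows 5 blocks. The mould holds rectangles at (353,238) and (411,236) with an empty middle cavity, and discs at (351,195), (379,193) and (407,192). The trays are at (262,195) and (254,243). The scene view agrees.

```bash
cat > h.py <<'E'
from workcell import *
import numpy as np, cv2
from scipy.spatial.transform import Rotation as Ro
def state():
    o=get_obs(); R=np.array(o['tool_rot']); p=np.array(o['ee_pos'])
    print('t',round(o['time'],2),'p',np.round(p,4),'psi',round(float(np.degrees(np.arctan2(R[1,0],R[0,0]))),2),'tilt',round(float(np.degrees(np.arccos(-R[2,2]))),2),'w',round(o['width'],3),'F',np.round(o['contact_force'],1))
    return p,R
def go(x,y,z,psi):
    p,R=state(); a=np.radians(psi)
    T=np.array([[np.cos(a),np.sin(a),0],[np.sin(a),-np.cos(a),0],[0,0,-1]])
    d=R.T@(np.array([x,y,z])-p)/0.5; r=np.degrees(Ro.from_matrix(R.T@T).as_rotvec())/120
    print('shift',np.round(d,4),'turn',np.round(r,4))
def snap(c,name):
    im=get_image(c); cv2.imwrite(f'pics/{name}.png',im[:,:,::-1]); return im
def spots(c,*ns):
    for n in ns: print(c,n,[(np.round(d['at'],4).tolist(),round(d['p'],2)) for d in spot_point(c,n)][:4])
def toz(c,uv,z):
    m=camera_model(c); R=np.array(m['R']);t=np.array(m['t']);K=np.array(m['camera_matrix'])
    C=-R.T@t; out=[]
    for u in uv:
        r=R.T@np.linalg.inv(K)@[u[0],u[1],1]; out.append(C+r*(z-C[2])/r[2])
    return np.array(out)
E
python3 -c "
from h import *
go(.535,-.25,.26,93)"
```

```text
t 0.9 p [ 0.2294 -0.6082  0.2317] psi 20.67 tilt 0.01 w 1.0 F [-0.  -0.9 -0.3]
shift [ 0.8247 -0.4545 -0.0566] turn [ 0.000e+00  1.000e-04 -6.027e-01]
```

Request:
play_rows --targets '[{"x":0.8247,"y":-0.4545,"z":-0.0566,"az":-0.6027},{"x":0.8247,"y":-0.4545,"z":-0.0566,"az":-0.6027},{"x":0.8247,"y":-0.4545,"z":-0.0566,"az":-0.6027},{"x":0.8247,"y":-0.4545,"z":-0.0566,"az":-0.6027},{"x":0.8247,"y":-0.4545,"z":-0.0566,"az":-0.6027}]'

```text
invalid input at $.targets[0]: expected keys x, y, z, ax, ay, az
```

```bash
python3 -c "
from h import *
go(.535,-.25,.26,93)"
```

```text
t 0.9 p [ 0.2294 -0.6082  0.2317] psi 20.67 tilt 0.01 w 1.0 F [-0.  -0.9 -0.3]
shift [ 0.8247 -0.4545 -0.0566] turn [ 0.000e+00  1.000e-04 -6.027e-01]
```

Request:
play_rows --targets '[{"x":0.8247,"y":-0.4545,"z":-0.0566,"ax":0,"ay":0,"az":-0.6027},{"x":0.8247,"y":-0.4545,"z":-0.0566,"ax":0,"ay":0,"az":-0.6027},{"x":0.8247,"y":-0.4545,"z":-0.0566,"ax":0,"ay":0,"az":-0.6027},{"x":0.8247,"y":-0.4545,"z":-0.0566,"ax":0,"ay":0,"az":-0.6027},{"x":0.8247,"y":-0.4545,"z":-0.0566,"ax":0,"ay":0,"az":-0.6027}]'

```text
time: 1.32
ee_pos: [0.3652, -0.4485, 0.2444]
tool_rot: [[0.548, 0.837, 0.0], [0.837, -0.548, -0.0], [-0.0, 0.0, -1.0]]
contact_force: [0.8, -0.5, 0.2]
width: 1.001
```

```bash
python3 -c "
from h import *
go(.535,-.25,.26,93)"
```

```text
t 1.32 p [ 0.3652 -0.4485  0.2444] psi 56.79 tilt 0.03 w 1.001 F [ 0.8 -0.5  0.2]
shift [ 0.518   0.0667 -0.0311] turn [ 2.000e-04  1.000e-04 -3.017e-01]
```

Request:
play_rows --targets '[{"x":0.518,"y":0.0667,"z":-0.0311,"ax":0,"ay":0,"az":-0.3017},{"x":0.518,"y":0.0667,"z":-0.0311,"ax":0,"ay":0,"az":-0.3017},{"x":0.518,"y":0.0667,"z":-0.0311,"ax":0,"ay":0,"az":-0.3017},{"x":0.518,"y":0.0667,"z":-0.0311,"ax":0,"ay":0,"az":-0.3017},{"x":0.518,"y":0.0667,"z":-0.0311,"ax":0,"ay":0,"az":-0.3017}]'

```text
time: 1.73
ee_pos: [0.5015, -0.2909, 0.257]
tool_rot: [[-0.046, 0.999, 0.001], [0.999, 0.046, -0.0], [-0.0, 0.001, -1.0]]
contact_force: [0.8, -0.5, 0.5]
width: 1.004
```

```bash
python3 -c "
from h import *
go(.535,-.25,.26,93)
snap('wrist','w1'); spots('wrist','mould','lock_grip','block0','disc0')
m=camera_model('wrist');print(np.round(m['camera_matrix'],1).tolist(),np.round(m['R'],3).tolist(),m['t'])"
```

```text
t 1.73 p [ 0.5015 -0.2909  0.257 ] psi 92.64 tilt 0.04 w 1.004 F [ 0.8 -0.5  0.5]
shift [ 0.0786  0.0708 -0.006 ] turn [ 0.0003  0.0002 -0.003 ]
wrist mould [([0.5293, -0.187, -0.0019], 0.81)]
wrist lock_grip [([0.5379, -0.3126, 0.0714], 0.89)]
wrist block0 [([0.463, -0.0995, 0.0204], 0.92), ([0.4727, -0.2758, 0.0218], 0.63), ([0.5922, -0.0965, 0.0216], 0.53)]
wrist disc0 [([0.596, -0.1869, 0.0251], 0.77), ([0.5903, -0.0979, 0.0235], 0.75)]
[[310.4, 0.0, 322.7], [0.0, 310.4, 199.4], [0.0, 0.0, 1.0]] [[0.999, 0.039, -0.0], [0.038, -0.963, 0.266], [0.01, -0.266, -0.964]] [-0.48822392 -0.33677053  0.33067068]
```

View pics/w1.png

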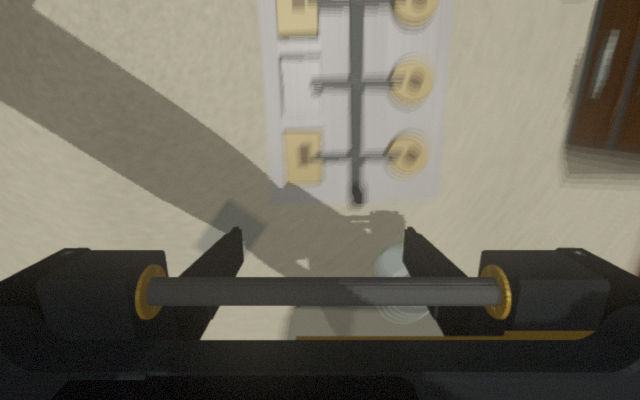

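Request:
play_rows --targets '[{"x":0.0,"y":0.068,"z":-0.14,"ax":0,"ay":0,"az":-0.003},{"x":0.0,"y":0.068,"z":-0.14,"ax":0,"ay":0,"az":-0.003},{"x":0.0,"y":0.068,"z":-0.14,"ax":0,"ay":0,"az":-0.003},{"x":0.0,"y":0.068,"z":-0.14,"ax":0,"ay":0,"az":-0.003},{"x":0.0,"y":0.068,"z":-0.14,"ax":0,"ay":0,"az":-0.003}]'

```text
time: 2.4
ee_pos: [0.5335, -0.2925, 0.3261]
tool_rot: [[-0.044, 0.999, -0.001], [0.999, 0.044, 0.0], [0.0, -0.001, -1.0]]
contact_force: [0.6, 0.8, -1.1]
width: 1.0
```

```bash
python3 -c "
from h import *
state()
im=snap('wrist','w2'); spots('wrist','mould','lock_grip','block0','disc0')
cv2.imwrite('pics/w2c.png',cv2.resize(im[:260,200:520,::-1],None,fx=2.2,fy=2.2,interpolation=cv2.INTER_CUBIC))"
```

```text
t 2.4 p [ 0.5335 -0.2925  0.3261] psi 92.51 tilt 0.03 w 1.0 F [ 0.6  0.8 -1.1]
wrist mould [([0.5298, -0.1876, 0.0004], 0.72)]
wrist lock_grip [([0.5352, -0.3118, 0.0704], 0.73), ([0.4635, -0.1016, 0.0219], 0.48)]
wrist block0 [([0.4661, -0.1001, 0.0197], 0.98), ([0.4747, -0.272, 0.0243], 0.73)]
wrist disc0 [([0.5922, -0.0968, 0.0211], 0.76), ([0.6032, -0.2682, 0.0208], 0.71), ([0.5948, -0.1871, 0.0255], 0.63)]
```

View pics/w2c.png

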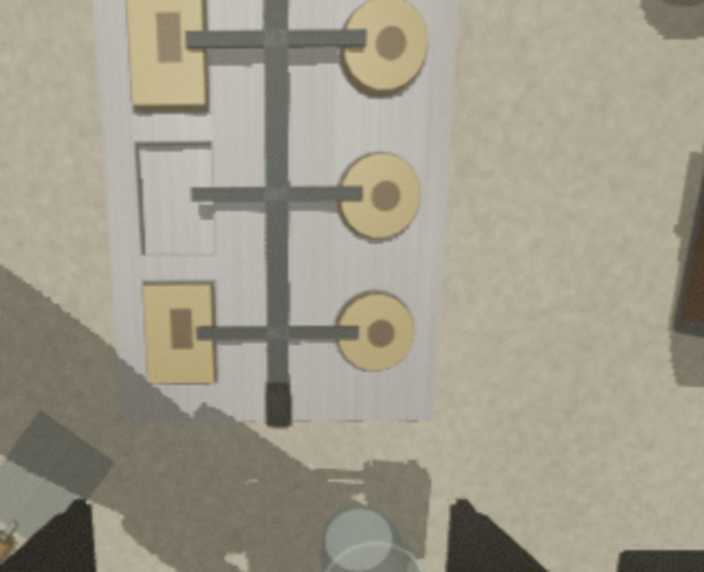

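```bash
cat > fit.py <<'E'
from h import *
from scipy.optimize import least_squares
def proj(c,P):
    m=camera_model(c); X=np.array(m['R'])@P.T+np.array(m['t'])[:,None]; x=np.array(m['camera_matrix'])@X
    return (x[:2]/x[2]).T
def tf(s,P):
    c,n=np.cos(s[2]),np.sin(s[2]); return np.c_[s[0]+c*P[:,0]-n*P[:,1], s[1]+n*P[:,0]+c*P[:,1], P[:,2]]
E
python3 - <<'E'
from fit import *
state()
pts=[((144,283),(-86,-52,35)),((213,283),(-42,-52,35)),((147,383),(-86,-116,35)),((215,382),(-42,-116,35)),
((133,105),(-86,52,35)),((206,108),(-42,52,35)),((381,334),(64,-84,35)),((385,196),(64,0,35)),((391,42),(64,84,35)),
((198,333),(-52,None,42)),((357,332),(52,None,42)),((192,194),(-52,None,42)),((362,194),(52,None,42)),((120,421),(-108,-145,22)),((436,419),(108,-145,22)),((95,0),(-108,None,22)),((458,0),(108,None,22))]
pts=[p for p in pts if p[1][1] is not None]
uv=np.array([p[0] for p in pts])/2.2+[200,0]; P=np.array([p[1] for p in pts])/1000.
r=least_squares(lambda s:(proj('wrist',tf(s,P))-uv).ravel(),[.532,-.187,.05])
print(r.x[:2],np.degrees(r.x[2])); print(np.round(r.fun.reshape(-1,2),1).tolist())
print('tongues', tf(r.x,toz('wrist',np.array([[277,332],[277,194],[277,39]])/2.2+[200,0],.042)-0*1) if 0 else '')
T=toz('wrist',np.array([[277,332],[277,194],[277,39]])/2.2+[200,0],.042)
c,n=np.cos(r.x[2]),np.sin(r.x[2]); D=T[:,:2]-r.x[:2]; print('tongue local',np.round(np.c_[c*D[:,0]+n*D[:,1],-n*D[:,0]+c*D[:,1]],4).tolist())
for m in [(0,-.128),(-.064,-.084),(-.064,.084),(.064,-.084),(.064,0),(.064,.084)]: print(m,np.round(tf(r.x,np.array([[*m,0]])),4)[0,:2])
E
```

```text
t 2.65 p [ 0.5336 -0.2914  0.3251] psi 92.6 tilt 0.13 w 1.002 F [ 0.2  0.1 -0.8]
[ 0.53360189 -0.18370655] 2.7875003894601287
[[-0.4, 0.4], [-0.1, 0.3], [0.6, 0.3], [0.1, 0.7], [0.3, -0.5], [0.9, -2.0], [-1.1, -0.1], [-0.6, -0.1], [-0.6, 0.1], [0.8, 0.4], [0.2, 0.8]]
tongues 
tongue local [[-0.0015, -0.0818], [-0.0013, 0.0008], [-0.0012, 0.0841]]
(0, -0.128) [ 0.5398 -0.3116]
(-0.064, -0.084) [ 0.4738 -0.2707]
(-0.064, 0.084) [ 0.4656 -0.1029]
(0.064, -0.084) [ 0.6016 -0.2645]
(0.064, 0) [ 0.5975 -0.1806]
(0.064, 0.084) [ 0.5934 -0.0967]
```

```bash
python3 -c "
from h import *
go(.539,-.3105,.063,92.8)
spots('top','beaker')"
```

```text
t 2.65 p [ 0.5336 -0.2914  0.3251] psi 92.6 tilt 0.13 w 1.002 F [ 0.2  0.1 -0.8]
shift [-0.0393  0.0101  0.5241] turn [-0.0009 -0.0006 -0.0017]
top beaker [([0.6039, -0.4291, 0.0025], 0.78)]
```

Request:
play_rows --targets '[{"x":-0.0393,"y":0.0101,"z":0.08,"ax":0,"ay":0,"az":-0.0017},{"x":-0.0393,"y":0.0101,"z":0.16,"ax":0,"ay":0,"az":-0.0017},{"x":-0.0393,"y":0.0101,"z":0.24,"ax":0,"ay":0,"az":-0.0017},{"x":-0.0393,"y":0.0101,"z":0.32,"ax":0,"ay":0,"az":-0.0017},{"x":-0.0393,"y":0.0101,"z":0.37,"ax":0,"ay":0,"az":-0.0017}]'

```text
time: 3.12
ee_pos: [0.5379, -0.3092, 0.1359]
tool_rot: [[-0.05, 0.999, -0.006], [0.999, 0.05, 0.004], [0.004, -0.005, -1.0]]
contact_force: [-1.8, 0.3, -1.1]
width: 0.999
```

Request:
play_rows --targets '[{"x":0,"y":0,"z":0,"ax":0,"ay":0,"az":0},{"x":0,"y":0,"z":0,"ax":0,"ay":0,"az":0}]'

```text
time: 3.28
ee_pos: [0.5393, -0.31, 0.1398]
tool_rot: [[-0.05, 0.999, -0.003], [0.999, 0.05, 0.002], [0.003, -0.003, -1.0]]
contact_force: [1.0, -1.0, 0.9]
width: 1.002
```

```bash
python3 -c "
from h import *
go(.539,-.3105,.063,92.8)
snap('wrist','w3');spots('wrist','lock_grip');spots('top','lock_grip')"
```

```text
t 3.28 p [ 0.5393 -0.31    0.1398] psi 92.86 tilt 0.24 w 1.002 F [ 1.  -1.   0.9]
shift [-0.0014 -0.0002  0.1536] turn [-0.0016 -0.0012  0.0005]
wrist lock_grip [([0.5391, -0.3127, 0.069], 0.64), ([0.4725, -0.272, 0.0224], 0.46)]
top lock_grip [([0.5369, -0.3121, 0.0655], 0.59)]
```

View pics/w3.png

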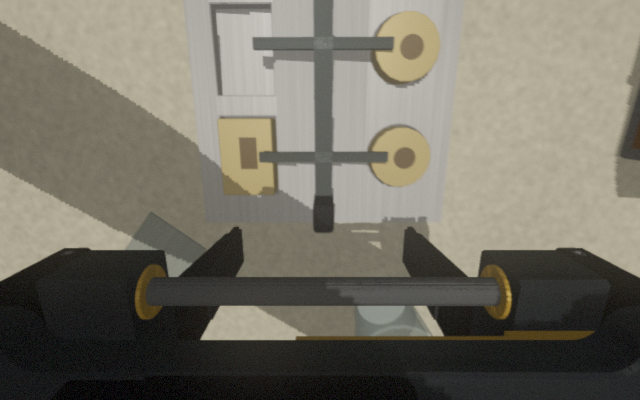

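The grip is at (324,212), centred between the fingers at 241 and 407. I'll descend and close.

Request:
play_rows --targets '[{"x":-0.002,"y":0,"z":0.05,"ax":0,"ay":0,"az":0},{"x":-0.002,"y":0,"z":0.1,"ax":0,"ay":0,"az":0},{"x":-0.002,"y":0,"z":0.13,"ax":0,"ay":0,"az":0},{"x":-0.002,"y":0,"z":0.152,"ax":0,"ay":0,"az":0},{"x":-0.002,"y":0,"z":0.152,"ax":0,"ay":0,"az":0}]'

```text
time: 3.85
ee_pos: [0.5402, -0.3115, 0.065]
tool_rot: [[-0.05, 0.999, -0.001], [0.999, 0.05, 0.001], [0.001, -0.001, -1.0]]
contact_force: [-0.4, 0.4, 0.3]
width: 1.003
```

Request:
play_rows --targets '[{"x":0,"y":0,"z":0,"ax":0,"ay":0,"az":0},{"x":0,"y":0,"z":0,"ax":0,"ay":0,"az":0},{"x":0,"y":0,"z":0,"ax":0,"ay":0,"az":0},{"x":0,"y":0,"z":0,"ax":0,"ay":0,"az":0},{"x":0,"y":0,"z":0,"ax":0,"ay":0,"az":0}]' --gripper 1 --grip_force 35

```text
time: 4.27
ee_pos: [0.541, -0.312, 0.0667]
tool_rot: [[-0.05, 0.999, 0.001], [0.999, 0.05, -0.001], [-0.001, 0.001, -1.0]]
contact_force: [0.4, 0.4, -0.3]
width: 0.707
```

Request:
play_rows --targets '[{"x":0,"y":0,"z":0,"ax":0,"ay":0,"az":0},{"x":0,"y":0,"z":0,"ax":0,"ay":0,"az":0},{"x":0,"y":0,"z":0,"ax":0,"ay":0,"az":0},{"x":0,"y":0,"z":0,"ax":0,"ay":0,"az":0},{"x":0,"y":0,"z":0,"ax":0,"ay":0,"az":0}]'

```text
time: 4.68
ee_pos: [0.5404, -0.3116, 0.0654]
tool_rot: [[-0.05, 0.999, -0.0], [0.999, 0.05, 0.0], [0.0, -0.0, -1.0]]
contact_force: [0.2, -0.1, -0.1]
width: 0.358
```

Request:
play_rows --targets '[{"x":0,"y":0,"z":0,"ax":0,"ay":0,"az":0},{"x":0,"y":0,"z":0,"ax":0,"ay":0,"az":0},{"x":0,"y":0,"z":0,"ax":0,"ay":0,"az":0},{"x":0,"y":0,"z":0,"ax":0,"ay":0,"az":0},{"x":0,"y":0,"z":0,"ax":0,"ay":0,"az":0}]'

```text
time: 5.1
ee_pos: [0.5391, -0.3117, 0.0654]
tool_rot: [[-0.05, 0.999, -0.004], [0.999, 0.05, 0.0], [0.001, -0.004, -1.0]]
contact_force: [-4.5, 0.3, 2.5]
width: 0.167
```

Request:
play_rows --targets '[{"x":0.02,"y":0,"z":0,"ax":0,"ay":0,"az":0},{"x":0.04,"y":0,"z":0,"ax":0,"ay":0,"az":0},{"x":0.06,"y":0,"z":0,"ax":0,"ay":0,"az":0},{"x":0.075,"y":0,"z":0,"ax":0,"ay":0,"az":0},{"x":0.084,"y":0,"z":0,"ax":0,"ay":0,"az":0}]'

```text
time: 5.52
ee_pos: [0.537, -0.2711, 0.0655]
tool_rot: [[-0.052, 0.999, -0.003], [0.999, 0.052, -0.005], [-0.005, -0.003, -1.0]]
contact_force: [-4.8, -17.8, -4.0]
width: 0.166
```

Request:
play_rows --targets '[{"x":0,"y":0,"z":0,"ax":0,"ay":0,"az":0},{"x":0,"y":0,"z":0,"ax":0,"ay":0,"az":0}]'

```text
time: 5.68
ee_pos: [0.5369, -0.2713, 0.0654]
tool_rot: [[-0.051, 0.999, -0.003], [0.999, 0.051, -0.003], [-0.003, -0.003, -1.0]]
contact_force: [-4.7, -6.0, 1.7]
width: 0.164
```

Request:
play_rows --targets '[{"x":0,"y":0,"z":0,"ax":0,"ay":0,"az":0},{"x":0,"y":0,"z":0,"ax":0,"ay":0,"az":0},{"x":0,"y":0,"z":0,"ax":0,"ay":0,"az":0},{"x":0,"y":0,"z":0,"ax":0,"ay":0,"az":0},{"x":0,"y":0,"z":0,"ax":0,"ay":0,"az":0}]' --gripper -0.36

```text
time: 6.1
ee_pos: [0.5385, -0.2695, 0.0655]
tool_rot: [[-0.05, 0.999, 0.0], [0.999, 0.05, 0.0], [0.0, 0.0, -1.0]]
contact_force: [-0.2, 0.3, 0.9]
width: 0.458
```

Request:
play_rows --targets '[{"x":0,"y":0,"z":-0.07,"ax":0,"ay":0,"az":0},{"x":0,"y":0,"z":-0.14,"ax":0,"ay":0,"az":0},{"x":0,"y":-0.06,"z":-0.2,"ax":0,"ay":0,"az":0},{"x":0,"y":-0.128,"z":-0.2,"ax":0,"ay":0,"az":0},{"x":0,"y":-0.128,"z":-0.2,"ax":0,"ay":0,"az":0}]'

```text
time: 6.52
ee_pos: [0.4719, -0.2732, 0.1675]
tool_rot: [[-0.049, 0.999, 0.001], [0.999, 0.049, -0.002], [-0.002, 0.001, -1.0]]
contact_force: [-0.0, 0.4, -0.7]
width: 0.676
```

Request:
play_rows --targets '[{"x":0,"y":0,"z":0,"ax":0,"ay":0,"az":0},{"x":0,"y":0,"z":0,"ax":0,"ay":0,"az":0}]'

```text
time: 6.68
ee_pos: [0.4745, -0.2727, 0.1653]
tool_rot: [[-0.05, 0.999, 0.0], [0.999, 0.05, 0.0], [0.0, 0.0, -1.0]]
contact_force: [0.5, -0.3, -0.4]
width: 0.677
```

```bash
python3 -c "
from h import *
go(.4735,-.2707,.042,92.8)
im=snap('wrist','w4');spots('wrist','lock_grip','block0','disc0')"
```

```text
t 6.68 p [ 0.4745 -0.2727  0.1653] psi 92.84 tilt 0.02 w 0.677 F [ 0.5 -0.3 -0.4]
shift [ 0.0041 -0.0019  0.2465] turn [ 0.0001 -0.0001  0.0004]
wrist lock_grip [([0.5357, -0.2728, 0.0698], 0.78), ([0.5339, -0.1855, 0.0005], 0.58)]
wrist block0 [([0.4699, -0.275, 0.0227], 0.9)]
wrist disc0 [([0.6041, -0.2698, 0.0223], 0.96), ([0.5951, -0.1877, 0.0239], 0.94)]
```

View pics/w4.png

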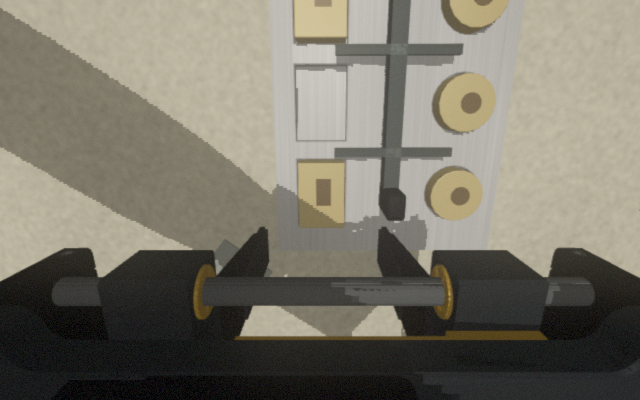

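The tongues are clear between the cavities, and the block at (322,193) is centred between the fingers. I'll pick it.

Request:
play_rows --targets '[{"x":0.003,"y":-0.001,"z":0.07,"ax":0,"ay":0,"az":0},{"x":0.003,"y":-0.001,"z":0.14,"ax":0,"ay":0,"az":0},{"x":0.003,"y":-0.001,"z":0.2,"ax":0,"ay":0,"az":0},{"x":0.003,"y":-0.001,"z":0.245,"ax":0,"ay":0,"az":0},{"x":0.003,"y":-0.001,"z":0.245,"ax":0,"ay":0,"az":0}]'

```text
time: 7.3
ee_pos: [0.4741, -0.2712, 0.041]
tool_rot: [[-0.05, 0.999, -0.002], [0.999, 0.05, 0.001], [0.001, -0.002, -1.0]]
contact_force: [0.1, -0.1, 0.3]
width: 0.679
```

Request:
play_rows --targets '[{"x":0,"y":0,"z":0,"ax":0,"ay":0,"az":0},{"x":0,"y":0,"z":0,"ax":0,"ay":0,"az":0},{"x":0,"y":0,"z":0,"ax":0,"ay":0,"az":0},{"x":0,"y":0,"z":0,"ax":0,"ay":0,"az":0},{"x":0,"y":0,"z":0,"ax":0,"ay":0,"az":0}]' --gripper 1 --grip_force 30

```text
time: 7.72
ee_pos: [0.4739, -0.2714, 0.043]
tool_rot: [[-0.05, 0.999, -0.0], [0.999, 0.05, 0.0], [0.0, -0.0, -1.0]]
contact_force: [-0.2, -0.4, -1.6]
width: 0.46
```

Request:
play_rows --targets '[{"x":0,"y":0,"z":0,"ax":0,"ay":0,"az":0},{"x":0,"y":0,"z":-0.02,"ax":0,"ay":0,"az":0},{"x":0,"y":0,"z":-0.06,"ax":0,"ay":0,"az":0},{"x":0,"y":0,"z":-0.13,"ax":0,"ay":0,"az":0},{"x":0,"y":0,"z":-0.2,"ax":0,"ay":0,"az":0}]'

```text
time: 8.13
ee_pos: [0.4728, -0.2707, 0.1434]
tool_rot: [[-0.05, 0.999, -0.003], [0.999, 0.05, 0.002], [0.002, -0.002, -1.0]]
contact_force: [0.8, -0.8, -0.1]
width: 0.459
```

```bash
python3 -c "
from h import *
go(.5995,.03,.17,92.8)
snap('wrist','w5')"
```

```text
t 8.13 p [ 0.4728 -0.2707  0.1434] psi 92.85 tilt 0.18 w 0.459 F [ 0.8 -0.8 -0.1]
shift [ 0.5882  0.283  -0.0527] turn [-0.0012 -0.0009  0.0004]
```

Request:
play_rows --targets '[{"x":0.07,"y":0.034,"z":-0.053,"ax":0,"ay":0,"az":0},{"x":0.14,"y":0.067,"z":-0.053,"ax":0,"ay":0,"az":0},{"x":0.21,"y":0.1,"z":-0.053,"ax":0,"ay":0,"az":0},{"x":0.28,"y":0.134,"z":-0.053,"ax":0,"ay":0,"az":0},{"x":0.35,"y":0.168,"z":-0.053,"ax":0,"ay":0,"az":0}]'

```text
time: 8.6
ee_pos: [0.5496, -0.0909, 0.1708]
tool_rot: [[-0.049, 0.999, 0.002], [0.999, 0.049, -0.001], [-0.001, 0.002, -1.0]]
contact_force: [-0.4, -0.5, -0.2]
width: 0.458
```

Request:
play_rows --targets '[{"x":0.07,"y":0.034,"z":0,"ax":0,"ay":0,"az":0},{"x":0.14,"y":0.067,"z":0,"ax":0,"ay":0,"az":0},{"x":0.2,"y":0.1,"z":0,"ax":0,"ay":0,"az":0},{"x":0.238,"y":0.115,"z":0,"ax":0,"ay":0,"az":0},{"x":0.238,"y":0.115,"z":0,"ax":0,"ay":0,"az":0}]'

```text
time: 9.02
ee_pos: [0.6015, 0.0329, 0.1703]
tool_rot: [[-0.054, 0.999, 0.001], [0.999, 0.054, 0.001], [0.001, 0.001, -1.0]]
contact_force: [-0.5, -0.5, -0.5]
width: 0.463
```

Request:
play_rows --targets '[{"x":0,"y":0,"z":0,"ax":0,"ay":0,"az":0},{"x":0,"y":0,"z":0,"ax":0,"ay":0,"az":0},{"x":0,"y":0,"z":0,"ax":0,"ay":0,"az":0}]'

```text
time: 9.27
ee_pos: [0.6002, 0.0282, 0.1697]
tool_rot: [[-0.049, 0.999, 0.0], [0.999, 0.049, -0.0], [-0.0, 0.0, -1.0]]
contact_force: [0.4, 0.9, -0.5]
width: 0.46
```

```bash
python3 -c "
from h import *
state()
im=snap('wrist','w6');spots('wrist','long_tray','short_tray','jar')
"
```

```text
t 9.27 p [0.6002 0.0282 0.1697] psi 92.78 tilt 0.02 w 0.46 F [ 0.4  0.9 -0.5]
wrist long_tray [([0.6009, 0.1681, 0.0037], 0.73), ([0.7761, -0.0316, 0.0016], 0.16)]
wrist short_tray [([0.4475, 0.1888, 0.0049], 0.96)]
wrist jar []
```

View pics/w6.png

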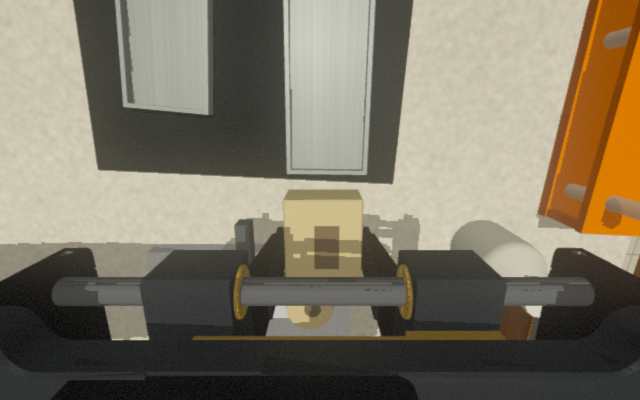

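The tray near corners are at about (286,174)/(367,175) for the long one and (122,108)/(211,115) for the short one. The block is held straight.

```bash
python3 - <<'E'
from h import *
P=toz('wrist',[(286,174),(367,175),(285,0),(376,0),(122,108),(211,115),(117,0),(214,0)],.016); print(np.round(P,4).tolist())
for a,b in[(0,2),(1,3),(4,6),(5,7)]:
    d=P[b]-P[a]; print('yaw',np.degrees(np.arctan2(-d[0],d[1])))
# top camera, tray minAreaRect
im=get_image('top').astype(int); g=im.sum(2)
K=camera_model('top')
for n,(u0,v0,u1,v1) in {'long':(214,174,304,215),'short':(214,222,296,266)}.items():
    m=np.zeros(g.shape,np.uint8); m[v0:v1,u0:u1]=(g[v0:v1,u0:u1]>200)
    c=max(cv2.findContours(m,cv2.RETR_EXTERNAL,cv2.CHAIN_APPROX_NONE)[0],key=cv2.contourArea)
    box=cv2.boxPoints(cv2.minAreaRect(c)); W=toz('top',box,.014)
    L=[np.linalg.norm(W[i]-W[i-1]) for i in range(4)]; i=int(np.argmax(L)); d=W[i]-W[i-1]; 
    print(n,W.mean(0),np.round(L,3),(np.degrees(np.arctan2(-d[0],d[1]))+90)%180-90)
E
```

```text
[[0.5626, 0.0439, 0.016], [0.6435, 0.0467, 0.016], [0.5593, 0.197, 0.016], [0.6381, 0.2008, 0.016], [0.407, 0.0998, 0.016], [0.4906, 0.0974, 0.016], [0.4138, 0.19, 0.016], [0.4978, 0.1941, 0.016]]
yaw 1.2505723257888655
yaw 2.0004967086808176
yaw -4.324136305696479
yaw -4.269729062475815
long [0.60327134 0.20393222 0.014     ] [0.114 0.174 0.114 0.171] 0.1551815942366659
short [0.45189528 0.21026412 0.014     ] [0.145 0.084 0.147 0.084] -2.32035161945646
```

```bash
python3 - <<'E'
from h import *
g=cv2.imread('pics/top0.png').astype(int).sum(2)
for n,(u0,v0,u1,v1) in {'long':(214,174,305,215),'short':(214,222,296,266)}.items():
    m=np.zeros(g.shape,np.uint8); m[v0:v1,u0:u1]=(g[v0:v1,u0:u1]>200)
    c=max(cv2.findContours(m,cv2.RETR_EXTERNAL,cv2.CHAIN_APPROX_NONE)[0],key=cv2.contourArea)
    W=toz('top',cv2.boxPoints(cv2.minAreaRect(c)),.014)
    L=[np.linalg.norm(W[i]-W[i-1]) for i in range(4)]; i=int(np.argmax(L)); d=W[i]-W[i-1]
    print(n,W.mean(0),np.round(L,3),(np.degrees(np.arctan2(-d[0],d[1]))+90)%180-90)
go(.6014,.105,.1,91.7)
E
```

```text
long [0.59835027 0.16743816 0.014     ] [0.084 0.248 0.084 0.245] 2.110718367185001
short [0.45101458 0.18990839 0.014     ] [0.185 0.083 0.187 0.083] -2.42440450485617
t 9.52 p [0.6004 0.0285 0.1696] psi 92.79 tilt 0.0 w 0.462 F [ 0.   0.5 -1.5]
shift [0.1528 0.0095 0.1392] turn [0.     0.     0.0091]
```

Request:
play_rows --targets '[{"x":0.08,"y":0.003,"z":0.0,"ax":0,"ay":0,"az":0},{"x":0.16,"y":0.006,"z":0.0,"ax":0,"ay":0,"az":0},{"x":0.24,"y":0.009,"z":0.0,"ax":0,"ay":0,"az":0},{"x":0.32,"y":0.012,"z":0.04,"ax":0,"ay":0,"az":0},{"x":0.388,"y":0.013,"z":0.08,"ax":0,"ay":0,"az":0}]'

```text
time: 9.93
ee_pos: [0.599, 0.2245, 0.1323]
tool_rot: [[-0.049, 0.999, 0.005], [0.999, 0.049, 0.002], [0.001, 0.006, -1.0]]
contact_force: [0.4, 0.3, -0.9]
width: 0.456
```

Request:
play_rows --targets '[{"x":0,"y":0,"z":0.06,"ax":0,"ay":0,"az":0},{"x":0,"y":0,"z":0.12,"ax":0,"ay":0,"az":0},{"x":0,"y":0,"z":0.15,"ax":0,"ay":0,"az":0},{"x":0,"y":0,"z":0.168,"ax":0,"ay":0,"az":0},{"x":0,"y":0,"z":0.168,"ax":0,"ay":0,"az":0}]'

```text
time: 10.35
ee_pos: [0.596, 0.2216, 0.0437]
tool_rot: [[-0.049, 0.999, -0.004], [0.999, 0.049, -0.001], [-0.001, -0.004, -1.0]]
contact_force: [-0.0, -0.8, -1.0]
width: 0.457
```

Request:
play_rows --targets '[{"x":0,"y":0,"z":0,"ax":0,"ay":0,"az":0},{"x":0,"y":0,"z":0,"ax":0,"ay":0,"az":0},{"x":0,"y":0,"z":0,"ax":0,"ay":0,"az":0}]'

```text
time: 10.6
ee_pos: [0.5991, 0.2226, 0.0484]
tool_rot: [[-0.049, 0.999, 0.004], [0.999, 0.049, 0.001], [0.001, 0.004, -1.0]]
contact_force: [-0.0, 0.2, -0.2]
width: 0.458
```

```bash
python3 -c "
from h import *
go(.597,.2225,.0405,92.8)
"
```

```text
t 10.6 p [0.5991 0.2226 0.0484] psi 92.81 tilt 0.23 w 0.458 F [-0.   0.2 -0.2]
shift [-0.     -0.0043  0.0159] turn [ 0.0019 -0.0004  0.0001]
```

Request:
play_rows --targets '[{"x":0,"y":0,"z":0.006,"ax":0,"ay":0,"az":0},{"x":0,"y":0,"z":0.012,"ax":0,"ay":0,"az":0},{"x":0,"y":0,"z":0.012,"ax":0,"ay":0,"az":0},{"x":0,"y":0,"z":0.012,"ax":0,"ay":0,"az":0}]'

```text
time: 10.93
ee_pos: [0.5974, 0.2225, 0.0401]
tool_rot: [[-0.05, 0.999, 0.0], [0.999, 0.05, 0.0], [-0.0, 0.0, -1.0]]
contact_force: [0.4, -0.8, -0.2]
width: 0.458
```

```bash
python3 -c "
from h import *
go(.597,.2225,.0405,92.8)
"
```

```text
t 10.93 p [0.5974 0.2225 0.0401] psi 92.85 tilt 0.01 w 0.458 F [ 0.4 -0.8 -0.2]
shift [-0.     -0.0009 -0.0008] turn [0.0001 0.     0.0004]
```

Request:
play_rows --targets '[{"x":0,"y":0,"z":0,"ax":0,"ay":0,"az":0},{"x":0,"y":0,"z":0,"ax":0,"ay":0,"az":0},{"x":0,"y":0,"z":0,"ax":0,"ay":0,"az":0},{"x":0,"y":0,"z":-0.07,"ax":0,"ay":0,"az":0},{"x":0,"y":0,"z":-0.14,"ax":0,"ay":0,"az":0}]' --gripper -0.36

```text
time: 11.35
ee_pos: [0.5949, 0.2219, 0.1074]
tool_rot: [[-0.05, 0.999, -0.007], [0.999, 0.05, -0.002], [-0.002, -0.007, -1.0]]
contact_force: [0.8, 0.4, -0.1]
width: 0.668
```

Request:
play_rows --targets '[{"x":-0.05,"y":-0.025,"z":-0.05,"ax":0,"ay":0,"az":0},{"x":-0.12,"y":-0.055,"z":-0.08,"ax":0,"ay":0,"az":0},{"x":-0.19,"y":-0.088,"z":-0.11,"ax":0,"ay":0,"az":0},{"x":-0.26,"y":-0.12,"z":-0.11,"ax":0,"ay":0,"az":0},{"x":-0.33,"y":-0.153,"z":-0.11,"ax":0,"ay":0,"az":0}]'

```text
time: 11.77
ee_pos: [0.5293, 0.0528, 0.1669]
tool_rot: [[-0.051, 0.999, 0.004], [0.999, 0.051, -0.0], [-0.0, 0.004, -1.0]]
contact_force: [0.2, -0.7, 0.2]
width: 0.681
```

Request:
play_rows --targets '[{"x":-0.07,"y":-0.032,"z":0,"ax":0,"ay":0,"az":0},{"x":-0.14,"y":-0.065,"z":0,"ax":0,"ay":0,"az":0},{"x":-0.21,"y":-0.097,"z":0,"ax":0,"ay":0,"az":0},{"x":-0.27,"y":-0.125,"z":0,"ax":0,"ay":0,"az":0},{"x":-0.307,"y":-0.143,"z":0,"ax":0,"ay":0,"az":0}]'

```text
time: 12.18
ee_pos: [0.4641, -0.1052, 0.1652]
tool_rot: [[-0.048, 0.999, 0.0], [0.999, 0.048, -0.001], [-0.001, 0.0, -1.0]]
contact_force: [0.3, 1.1, -0.5]
width: 0.68
```

Request:
play_rows --targets '[{"x":0,"y":0,"z":0,"ax":0,"ay":0,"az":0},{"x":0,"y":0,"z":0,"ax":0,"ay":0,"az":0},{"x":0,"y":0,"z":0,"ax":0,"ay":0,"az":0},{"x":0,"y":0,"z":0,"ax":0,"ay":0,"az":0}]'

```text
time: 12.52
ee_pos: [0.4658, -0.102, 0.165]
tool_rot: [[-0.051, 0.999, 0.0], [0.999, 0.051, 0.0], [0.0, 0.0, -1.0]]
contact_force: [0.1, 0.4, 0.9]
width: 0.68
```

```bash
python3 -c "
from h import *
go(.465,-.1029,.042,92.8)
im=snap('wrist','w7');spots('wrist','block0','disc0')
t=get_image('top');spots('top','block0','disc0','lock_grip')
cv2.imwrite('pics/c7.png',np.vstack([im[100:300,150:500],t[150:270,190:450][:, :].repeat(1,0) if 0 else cv2.resize(t[150:280,190:450],(350,175))])[:,:,::-1])"
```

```text
t 12.52 p [ 0.4658 -0.102   0.165 ] psi 92.93 tilt 0.02 w 0.68 F [0.1 0.4 0.9]
shift [-0.0017 -0.0017  0.246 ] turn [ 0.0001 -0.0001  0.0011]
wrist block0 []
wrist disc0 [([0.5917, -0.0949, 0.0226], 0.78), ([0.5965, -0.1867, 0.0241], 0.62)]
top block0 [([0.5967, 0.2199, 0.0174], 0.75), ([0.4659, -0.1075, 0.0225], 0.44)]
top disc0 [([0.4543, 0.19, -0.0009], 0.62), ([0.5965, -0.268, 0.0247], 0.57), ([0.5974, -0.1839, 0.0233], 0.57), ([0.5904, -0.0935, 0.0217], 0.41)]
top lock_grip [([0.5374, -0.2741, 0.0703], 0.79), ([0.4496, 0.3189, 0.0019], 0.4)]
```

View pics/c7.png

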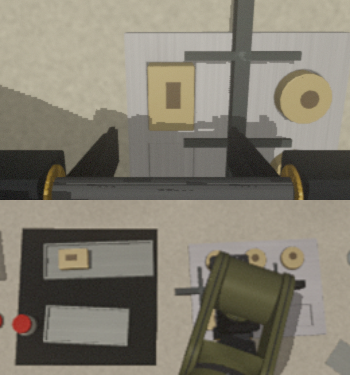

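The first block lies in the far part of the long tray. The second is centred between the fingers, so I'll pick it and bring it to the near slot.

Request:
play_rows --targets '[{"x":-0.001,"y":-0.002,"z":0.07,"ax":0,"ay":0,"az":0},{"x":-0.001,"y":-0.002,"z":0.14,"ax":0,"ay":0,"az":0},{"x":-0.001,"y":-0.002,"z":0.2,"ax":0,"ay":0,"az":0},{"x":-0.001,"y":-0.002,"z":0.245,"ax":0,"ay":0,"az":0},{"x":-0.001,"y":-0.002,"z":0.245,"ax":0,"ay":0,"az":0}]'

```text
time: 13.28
ee_pos: [0.4644, -0.1033, 0.041]
tool_rot: [[-0.05, 0.999, -0.001], [0.999, 0.05, 0.0], [0.001, -0.001, -1.0]]
contact_force: [-0.4, -0.1, -1.2]
width: 0.68
```

Request:
play_rows --targets '[{"x":0,"y":0,"z":0,"ax":0,"ay":0,"az":0},{"x":0,"y":0,"z":0,"ax":0,"ay":0,"az":0},{"x":0,"y":0,"z":0,"ax":0,"ay":0,"az":0},{"x":0,"y":0,"z":0,"ax":0,"ay":0,"az":0},{"x":0,"y":0,"z":0,"ax":0,"ay":0,"az":0}]' --gripper 1 --grip_force 30

```text
time: 13.7
ee_pos: [0.4645, -0.1034, 0.0427]
tool_rot: [[-0.05, 0.999, 0.0], [0.999, 0.05, -0.0], [-0.0, 0.0, -1.0]]
contact_force: [0.1, -0.2, 0.0]
width: 0.46
```

Request:
play_rows --targets '[{"x":0,"y":0,"z":0,"ax":0,"ay":0,"az":0},{"x":0,"y":0,"z":-0.02,"ax":0,"ay":0,"az":0},{"x":0,"y":0,"z":-0.06,"ax":0,"ay":0,"az":0},{"x":0,"y":0,"z":-0.13,"ax":0,"ay":0,"az":0},{"x":0,"y":0,"z":-0.2,"ax":0,"ay":0,"az":0}]'

```text
time: 14.12
ee_pos: [0.4631, -0.103, 0.1428]
tool_rot: [[-0.05, 0.999, -0.003], [0.999, 0.05, 0.001], [0.001, -0.003, -1.0]]
contact_force: [1.9, -0.7, -0.4]
width: 0.458
```

Request:
play_rows --targets '[{"x":0.06,"y":0.04,"z":0,"ax":0,"ay":0,"az":0},{"x":0.12,"y":0.08,"z":0,"ax":0,"ay":0,"az":0},{"x":0.18,"y":0.123,"z":0,"ax":0,"ay":0,"az":0},{"x":0.24,"y":0.165,"z":0,"ax":0,"ay":0,"az":0},{"x":0.3,"y":0.206,"z":0,"ax":0,"ay":0,"az":0}]'

```text
time: 14.53
ee_pos: [0.5605, 0.0531, 0.1434]
tool_rot: [[-0.05, 0.999, 0.001], [0.999, 0.05, -0.0], [-0.0, 0.001, -1.0]]
contact_force: [-0.4, -0.6, -0.1]
width: 0.455
```

Request:
play_rows --targets '[{"x":0.06,"y":0.042,"z":0,"ax":0,"ay":0,"az":0},{"x":0.11,"y":0.075,"z":0,"ax":0,"ay":0,"az":0},{"x":0.126,"y":0.087,"z":0.0,"ax":0,"ay":0,"az":0},{"x":0.126,"y":0.087,"z":0.0,"ax":0,"ay":0,"az":0},{"x":0.126,"y":0.087,"z":0.0,"ax":0,"ay":0,"az":0}]'

```text
time: 14.95
ee_pos: [0.5997, 0.1164, 0.1424]
tool_rot: [[-0.051, 0.999, -0.001], [0.999, 0.051, -0.001], [-0.001, -0.001, -1.0]]
contact_force: [0.9, -0.2, -1.9]
width: 0.46
```

```bash
python3 -c "
from h import *
go(.6007,.1175,.0405,92.8)
spots('top','block0') if get_image('top') is not None else 0"
```

```text
t 14.95 p [0.5997 0.1164 0.1424] psi 92.9 tilt 0.07 w 0.46 F [ 0.9 -0.2 -1.9]
shift [0.0023 0.0022 0.2039] turn [-0.0005  0.0003  0.0009]
top block0 [([0.3432, -0.4293, 0.0048], 0.17)]
```

Request:
play_rows --targets '[{"x":0.002,"y":0.002,"z":0.06,"ax":0,"ay":0,"az":0},{"x":0.002,"y":0.002,"z":0.12,"ax":0,"ay":0,"az":0},{"x":0.002,"y":0.002,"z":0.16,"ax":0,"ay":0,"az":0},{"x":0.002,"y":0.002,"z":0.19,"ax":0,"ay":0,"az":0},{"x":0.002,"y":0.002,"z":0.203,"ax":0,"ay":0,"az":0}]'

```text
time: 15.47
ee_pos: [0.5981, 0.1158, 0.0393]
tool_rot: [[-0.048, 0.999, -0.007], [0.999, 0.048, -0.001], [-0.001, -0.007, -1.0]]
contact_force: [-16.6, -2.8, 33.3]
width: 0.454
```

Request:
play_rows --targets '[{"x":0,"y":0,"z":0,"ax":0,"ay":0,"az":0},{"x":0,"y":0,"z":0,"ax":0,"ay":0,"az":0},{"x":0,"y":0,"z":0,"ax":0,"ay":0,"az":0},{"x":0,"y":0,"z":0,"ax":0,"ay":0,"az":0},{"x":0,"y":0,"z":0,"ax":0,"ay":0,"az":0}]'

```text
time: 15.88
ee_pos: [0.6014, 0.1174, 0.0416]
tool_rot: [[-0.049, 0.999, 0.001], [0.999, 0.049, 0.0], [0.0, 0.001, -1.0]]
contact_force: [-0.5, 0.2, -1.7]
width: 0.46
```

Request:
play_rows --targets '[{"x":0,"y":0,"z":0,"ax":0,"ay":0,"az":0},{"x":0,"y":0,"z":0,"ax":0,"ay":0,"az":0},{"x":0,"y":0,"z":0,"ax":0,"ay":0,"az":0},{"x":0,"y":0,"z":-0.07,"ax":0,"ay":0,"az":0},{"x":0,"y":0,"z":-0.14,"ax":0,"ay":0,"az":0}]' --gripper -0.36

```text
time: 16.3
ee_pos: [0.5987, 0.1174, 0.1087]
tool_rot: [[-0.05, 0.999, -0.007], [0.999, 0.05, -0.001], [-0.0, -0.007, -1.0]]
contact_force: [1.7, 0.5, 1.2]
width: 0.67
```

```bash
python3 -c "
from h import *
go(.593,-.0967,.165,92.8)
get_image('top');spots('top','block0','disc0')"
```

```text
t 16.3 p [0.5987 0.1174 0.1087] psi 92.86 tilt 0.39 w 0.67 F [1.7 0.5 1.2]
shift [-0.4272 -0.0336 -0.1123] turn [-0.0033  0.0002  0.0005]
top block0 [([0.6014, -0.4238, 0.005], 0.2)]
top disc0 [([0.5894, -0.0992, 0.0195], 0.81), ([0.5966, -0.1805, 0.0206], 0.8), ([0.5968, -0.2649, 0.0216], 0.72)]
```

Request:
play_rows --targets '[{"x":-0.05,"y":-0.003,"z":-0.06,"ax":0,"ay":0,"az":0},{"x":-0.12,"y":-0.009,"z":-0.11,"ax":0,"ay":0,"az":0},{"x":-0.2,"y":-0.016,"z":-0.11,"ax":0,"ay":0,"az":0},{"x":-0.28,"y":-0.024,"z":-0.11,"ax":0,"ay":0,"az":0},{"x":-0.36,"y":-0.031,"z":-0.11,"ax":0,"ay":0,"az":0}]'

```text
time: 16.87
ee_pos: [0.594, -0.0643, 0.1656]
tool_rot: [[-0.051, 0.999, -0.0], [0.999, 0.051, 0.0], [0.0, -0.0, -1.0]]
contact_force: [0.8, -0.3, -0.1]
width: 0.679
```

Request:
play_rows --targets '[{"x":-0.05,"y":-0.004,"z":0,"ax":0,"ay":0,"az":0},{"x":-0.067,"y":-0.006,"z":0,"ax":0,"ay":0,"az":0},{"x":-0.067,"y":-0.006,"z":0,"ax":0,"ay":0,"az":0},{"x":-0.067,"y":-0.006,"z":0,"ax":0,"ay":0,"az":0},{"x":-0.067,"y":-0.006,"z":0,"ax":0,"ay":0,"az":0}]'

```text
time: 17.28
ee_pos: [0.5931, -0.0951, 0.1653]
tool_rot: [[-0.051, 0.999, -0.001], [0.999, 0.051, 0.001], [0.001, -0.001, -1.0]]
contact_force: [-0.5, -0.4, -0.1]
width: 0.682
```

```bash
python3 -c "
from h import *
go(.5925,-.0967,.042,92.8)
im=snap('wrist','w8');spots('wrist','disc0')
t=get_image('top');spots('top','block0','disc0','lock_grip')
cv2.imwrite('pics/c8.png',np.vstack([im[100:300,150:500],cv2.resize(t[150:280,190:450],(350,175))])[:,:,::-1])"
```

```text
t 17.28 p [ 0.5931 -0.0951  0.1653] psi 92.93 tilt 0.08 w 0.682 F [-0.5 -0.4 -0.1]
shift [-0.0033 -0.001   0.2466] turn [-0.0005 -0.0004  0.001 ]
wrist disc0 [([0.5957, -0.1874, 0.0238], 0.78), ([0.5917, -0.0961, 0.0242], 0.76), ([0.6024, -0.2682, 0.0229], 0.63)]
top block0 [([0.5959, 0.2206, 0.0174], 0.88)]
top disc0 [([0.6005, -0.264, 0.0207], 0.8)]
top lock_grip [([0.5357, -0.2723, 0.0681], 0.85), ([0.4516, 0.3214, 0.0045], 0.63)]
```

View pics/c8.png

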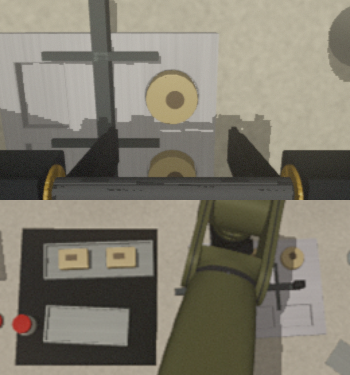

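Both rectangles lie in the long tray at (72,258) and (121,257) in the crop. The disc is centred between the fingers at (172,97). I'll pick it.

Request:
play_rows --targets '[{"x":-0.003,"y":-0.001,"z":0.07,"ax":0,"ay":0,"az":0},{"x":-0.003,"y":-0.001,"z":0.14,"ax":0,"ay":0,"az":0},{"x":-0.003,"y":-0.001,"z":0.2,"ax":0,"ay":0,"az":0},{"x":-0.003,"y":-0.001,"z":0.245,"ax":0,"ay":0,"az":0},{"x":-0.003,"y":-0.001,"z":0.245,"ax":0,"ay":0,"az":0}]'

```text
time: 18.0
ee_pos: [0.5925, -0.0976, 0.0415]
tool_rot: [[-0.05, 0.999, -0.002], [0.999, 0.05, 0.0], [0.0, -0.001, -1.0]]
contact_force: [-0.7, -0.5, 0.2]
width: 0.682
```

Request:
play_rows --targets '[{"x":0,"y":0,"z":0,"ax":0,"ay":0,"az":0},{"x":0,"y":0,"z":0,"ax":0,"ay":0,"az":0},{"x":0,"y":0,"z":0,"ax":0,"ay":0,"az":0},{"x":0,"y":0,"z":0,"ax":0,"ay":0,"az":0},{"x":0,"y":0,"z":0,"ax":0,"ay":0,"az":0}]' --gripper 1 --grip_force 30

```text
time: 18.42
ee_pos: [0.593, -0.0979, 0.0439]
tool_rot: [[-0.05, 0.999, 0.001], [0.999, 0.05, 0.0], [0.0, 0.001, -1.0]]
contact_force: [0.7, 0.8, 0.4]
width: 0.512
```

Request:
play_rows --targets '[{"x":0,"y":0,"z":0,"ax":0,"ay":0,"az":0},{"x":0,"y":0,"z":-0.02,"ax":0,"ay":0,"az":0},{"x":0,"y":0,"z":-0.06,"ax":0,"ay":0,"az":0},{"x":0,"y":0,"z":-0.13,"ax":0,"ay":0,"az":0},{"x":0,"y":0,"z":-0.2,"ax":0,"ay":0,"az":0}]'

```text
time: 18.83
ee_pos: [0.5915, -0.0978, 0.1435]
tool_rot: [[-0.05, 0.999, -0.003], [0.999, 0.05, 0.001], [0.001, -0.003, -1.0]]
contact_force: [-0.3, -0.8, -0.4]
width: 0.517
```

Request:
play_rows --targets '[{"x":0.07,"y":-0.025,"z":0,"ax":0,"ay":0,"az":0},{"x":0.14,"y":-0.049,"z":0,"ax":0,"ay":0,"az":0},{"x":0.215,"y":-0.074,"z":0,"ax":0,"ay":0,"az":0},{"x":0.29,"y":-0.1,"z":0,"ax":0,"ay":0,"az":0},{"x":0.365,"y":-0.126,"z":0,"ax":0,"ay":0,"az":0}]'

```text
time: 19.25
ee_pos: [0.5199, 0.0823, 0.1444]
tool_rot: [[-0.049, 0.999, 0.001], [0.999, 0.049, 0.0], [-0.0, 0.001, -1.0]]
contact_force: [0.8, 0.4, -0.8]
width: 0.515
```

Request:
play_rows --targets '[{"x":0.075,"y":-0.026,"z":0,"ax":0,"ay":0,"az":0},{"x":0.15,"y":-0.052,"z":0,"ax":0,"ay":0,"az":0},{"x":0.22,"y":-0.076,"z":0,"ax":0,"ay":0,"az":0},{"x":0.28,"y":-0.097,"z":0,"ax":0,"ay":0,"az":0},{"x":0.332,"y":-0.115,"z":0,"ax":0,"ay":0,"az":0}]'

```text
time: 19.67
ee_pos: [0.4539, 0.2459, 0.1443]
tool_rot: [[-0.051, 0.999, 0.001], [0.999, 0.051, 0.0], [0.0, 0.001, -1.0]]
contact_force: [0.4, -0.8, -0.1]
width: 0.513
```

Request:
play_rows --targets '[{"x":0,"y":0,"z":0,"ax":0,"ay":0,"az":0},{"x":0,"y":0,"z":0,"ax":0,"ay":0,"az":0},{"x":0,"y":0,"z":0,"ax":0,"ay":0,"az":0},{"x":0,"y":0,"z":0,"ax":0,"ay":0,"az":0},{"x":0,"y":0,"z":0,"ax":0,"ay":0,"az":0}]'

```text
time: 20.08
ee_pos: [0.4556, 0.243, 0.1436]
tool_rot: [[-0.048, 0.999, 0.0], [0.999, 0.048, -0.0], [-0.0, 0.0, -1.0]]
contact_force: [0.9, -0.4, -1.0]
width: 0.518
```

```bash
python3 -c "
from h import *
go(.4549,.2454,.0405,92.8)"
```

```text
t 20.08 p [0.4556 0.243  0.1436] psi 92.75 tilt 0.01 w 0.518 F [ 0.9 -0.4 -1. ]
shift [ 0.0049 -0.0012  0.2061] turn [ 0.      0.0001 -0.0004]
```

Request:
play_rows --targets '[{"x":0.004,"y":0,"z":0.05,"ax":0,"ay":0,"az":0},{"x":0.004,"y":0,"z":0.1,"ax":0,"ay":0,"az":0},{"x":0.004,"y":0,"z":0.14,"ax":0,"ay":0,"az":0},{"x":0.004,"y":0,"z":0.165,"ax":0,"ay":0,"az":0},{"x":0.004,"y":0,"z":0.18,"ax":0,"ay":0,"az":0}]'

```text
time: 20.5
ee_pos: [0.4543, 0.2449, 0.0515]
tool_rot: [[-0.048, 0.999, -0.003], [0.999, 0.048, -0.001], [-0.001, -0.003, -1.0]]
contact_force: [0.2, 0.1, -1.2]
width: 0.514
```

Request:
play_rows --targets '[{"x":0,"y":0,"z":0.01,"ax":0,"ay":0,"az":0},{"x":0,"y":0,"z":0.018,"ax":0,"ay":0,"az":0},{"x":0,"y":0,"z":0.024,"ax":0,"ay":0,"az":0},{"x":0,"y":0,"z":0.024,"ax":0,"ay":0,"az":0},{"x":0,"y":0,"z":0.024,"ax":0,"ay":0,"az":0}]'

```text
time: 20.92
ee_pos: [0.4555, 0.2463, 0.0422]
tool_rot: [[-0.05, 0.999, 0.001], [0.999, 0.05, 0.0], [0.0, 0.001, -1.0]]
contact_force: [0.7, 0.1, -0.5]
width: 0.519
```

Request:
play_rows --targets '[{"x":0,"y":0,"z":0,"ax":0,"ay":0,"az":0},{"x":0,"y":0,"z":0,"ax":0,"ay":0,"az":0},{"x":0,"y":0,"z":0,"ax":0,"ay":0,"az":0},{"x":0,"y":0,"z":-0.07,"ax":0,"ay":0,"az":0},{"x":0,"y":0,"z":-0.14,"ax":0,"ay":0,"az":0}]' --gripper -0.36

```text
time: 21.33
ee_pos: [0.4529, 0.2452, 0.1098]
tool_rot: [[-0.05, 0.999, -0.006], [0.999, 0.05, -0.002], [-0.002, -0.006, -1.0]]
contact_force: [0.4, 0.9, -0.2]
width: 0.679
```

```bash
python3 -c "
from h import *
go(.5967,-.1806,.165,92.8)
get_image('top');spots('top','block0','disc0','jar')"
```

```text
t 21.33 p [0.4529 0.2452 0.1098] psi 92.86 tilt 0.36 w 0.679 F [ 0.4  0.9 -0.2]
shift [-0.8651  0.2441 -0.11  ] turn [-0.0028  0.001   0.0005]
top block0 [([0.5964, 0.2187, 0.0189], 0.9), ([0.6016, 0.1151, 0.0204], 0.82)]
top disc0 [([0.598, -0.1829, 0.0218], 0.67), ([0.5987, -0.2651, 0.0221], 0.57), ([0.452, 0.2464, 0.017], 0.55)]
top jar [([0.7778, -0.0285, 0.0028], 0.67)]
```

Request:
play_rows --targets '[{"x":-0.05,"y":0.014,"z":-0.06,"ax":0,"ay":0,"az":0},{"x":-0.12,"y":0.033,"z":-0.11,"ax":0,"ay":0,"az":0},{"x":-0.195,"y":0.054,"z":-0.11,"ax":0,"ay":0,"az":0},{"x":-0.27,"y":0.075,"z":-0.11,"ax":0,"ay":0,"az":0},{"x":-0.345,"y":0.096,"z":-0.11,"ax":0,"ay":0,"az":0}]'

```text
time: 21.95
ee_pos: [0.5113, 0.0746, 0.1657]
tool_rot: [[-0.051, 0.999, -0.001], [0.999, 0.051, -0.0], [0.0, -0.001, -1.0]]
contact_force: [0.9, -0.2, 0.7]
width: 0.681
```

Request:
play_rows --targets '[{"x":-0.075,"y":0.021,"z":0,"ax":0,"ay":0,"az":0},{"x":-0.15,"y":0.042,"z":0,"ax":0,"ay":0,"az":0},{"x":-0.225,"y":0.063,"z":0,"ax":0,"ay":0,"az":0},{"x":-0.3,"y":0.083,"z":0,"ax":0,"ay":0,"az":0},{"x":-0.375,"y":0.104,"z":0,"ax":0,"ay":0,"az":0}]'

```text
time: 22.37
ee_pos: [0.5721, -0.1102, 0.1644]
tool_rot: [[-0.05, 0.999, -0.003], [0.999, 0.05, 0.001], [0.001, -0.003, -1.0]]
contact_force: [0.6, 1.0, -0.9]
width: 0.68
```

Request:
play_rows --targets '[{"x":-0.07,"y":0.02,"z":0,"ax":0,"ay":0,"az":0},{"x":-0.12,"y":0.034,"z":0,"ax":0,"ay":0,"az":0},{"x":-0.146,"y":0.041,"z":0,"ax":0,"ay":0,"az":0},{"x":-0.146,"y":0.041,"z":0,"ax":0,"ay":0,"az":0},{"x":-0.146,"y":0.041,"z":0,"ax":0,"ay":0,"az":0}]'

```text
time: 22.78
ee_pos: [0.5962, -0.1799, 0.165]
tool_rot: [[-0.049, 0.999, -0.002], [0.999, 0.049, 0.002], [0.002, -0.002, -1.0]]
contact_force: [0.7, 0.7, 0.4]
width: 0.679
```

Request:
play_rows --targets '[{"x":0,"y":0,"z":0,"ax":0,"ay":0,"az":0},{"x":0,"y":0,"z":0,"ax":0,"ay":0,"az":0}]'

```text
time: 22.95
ee_pos: [0.5965, -0.1788, 0.1661]
tool_rot: [[-0.052, 0.999, -0.001], [0.999, 0.052, 0.001], [0.001, -0.001, -1.0]]
contact_force: [0.5, 0.8, 0.1]
width: 0.679
```

```bash
python3 -c "
from h import *
go(.5967,-.1806,.042,92.8)
im=snap('wrist','w9');spots('wrist','disc0')
t=get_image('top');spots('top','block0','disc0')
cv2.imwrite('pics/c9.png',np.vstack([im[100:300,150:500],cv2.resize(t[150:280,190:450],(350,175))])[:,:,::-1])"
```

```text
t 22.95 p [ 0.5965 -0.1788  0.1661] psi 92.95 tilt 0.06 w 0.679 F [0.5 0.8 0.1]
shift [-0.0039  0.0004  0.2481] turn [-0.0004 -0.0003  0.0013]
wrist disc0 [([0.6039, -0.2684, 0.0223], 0.82), ([0.5941, -0.1887, 0.026], 0.76)]
top block0 [([0.5959, 0.2184, 0.0171], 0.93), ([0.6, 0.1178, 0.02], 0.61), ([0.4531, 0.3189, 0.0026], 0.3)]
top disc0 [([0.4534, 0.2496, 0.0205], 0.62)]
```

View pics/c9.png

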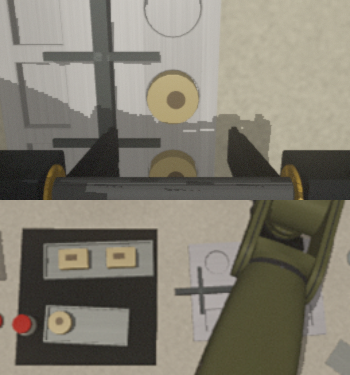

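The first disc is in the short tray at (60,322) in the crop. The next one is centred between the fingers at (172,98).

Request:
play_rows --targets '[{"x":-0.003,"y":0,"z":0.07,"ax":0,"ay":0,"az":0},{"x":-0.003,"y":0,"z":0.14,"ax":0,"ay":0,"az":0},{"x":-0.003,"y":0,"z":0.2,"ax":0,"ay":0,"az":0},{"x":-0.003,"y":0,"z":0.245,"ax":0,"ay":0,"az":0},{"x":-0.003,"y":0,"z":0.245,"ax":0,"ay":0,"az":0}]'

```text
time: 23.62
ee_pos: [0.5964, -0.1814, 0.0418]
tool_rot: [[-0.05, 0.999, -0.002], [0.999, 0.05, 0.001], [0.001, -0.002, -1.0]]
contact_force: [0.7, 0.3, 0.4]
width: 0.679
```

Request:
play_rows --targets '[{"x":0,"y":0,"z":0,"ax":0,"ay":0,"az":0},{"x":0,"y":0,"z":0,"ax":0,"ay":0,"az":0},{"x":0,"y":0,"z":0,"ax":0,"ay":0,"az":0},{"x":0,"y":0,"z":0,"ax":0,"ay":0,"az":0},{"x":0,"y":0,"z":0,"ax":0,"ay":0,"az":0}]' --gripper 1 --grip_force 30

```text
time: 24.03
ee_pos: [0.5974, -0.182, 0.045]
tool_rot: [[-0.05, 0.999, 0.001], [0.999, 0.05, -0.0], [-0.0, 0.001, -1.0]]
contact_force: [-0.1, 1.1, 2.4]
width: 0.522
```

Request:
play_rows --targets '[{"x":0,"y":0,"z":0,"ax":0,"ay":0,"az":0},{"x":0,"y":0,"z":-0.02,"ax":0,"ay":0,"az":0},{"x":0,"y":0,"z":-0.06,"ax":0,"ay":0,"az":0},{"x":0,"y":0,"z":-0.13,"ax":0,"ay":0,"az":0},{"x":0,"y":0,"z":-0.2,"ax":0,"ay":0,"az":0}]'

```text
time: 24.45
ee_pos: [0.5956, -0.1814, 0.1437]
tool_rot: [[-0.05, 0.999, -0.004], [0.999, 0.05, 0.001], [0.002, -0.004, -1.0]]
contact_force: [0.6, -0.1, -0.3]
width: 0.514
```

Request:
play_rows --targets '[{"x":0.07,"y":-0.023,"z":0,"ax":0,"ay":0,"az":0},{"x":0.14,"y":-0.047,"z":0,"ax":0,"ay":0,"az":0},{"x":0.215,"y":-0.072,"z":0,"ax":0,"ay":0,"az":0},{"x":0.29,"y":-0.097,"z":0,"ax":0,"ay":0,"az":0},{"x":0.365,"y":-0.123,"z":0,"ax":0,"ay":0,"az":0}]'

```text
time: 24.87
ee_pos: [0.5255, -0.0014, 0.1445]
tool_rot: [[-0.049, 0.999, 0.001], [0.999, 0.049, 0.0], [-0.0, 0.001, -1.0]]
contact_force: [0.3, 0.2, -0.2]
width: 0.514
```

Request:
play_rows --targets '[{"x":0.078,"y":-0.026,"z":0,"ax":0,"ay":0,"az":0},{"x":0.156,"y":-0.052,"z":0,"ax":0,"ay":0,"az":0},{"x":0.234,"y":-0.079,"z":0,"ax":0,"ay":0,"az":0},{"x":0.312,"y":-0.105,"z":0,"ax":0,"ay":0,"az":0},{"x":0.388,"y":-0.13,"z":0,"ax":0,"ay":0,"az":0}]'

```text
time: 25.28
ee_pos: [0.4507, 0.1894, 0.1446]
tool_rot: [[-0.05, 0.999, 0.001], [0.999, 0.05, 0.0], [0.0, 0.001, -1.0]]
contact_force: [-0.0, 0.9, 0.1]
width: 0.517
```

Request:
play_rows --targets '[{"x":0,"y":0,"z":0,"ax":0,"ay":0,"az":0},{"x":0,"y":0,"z":0,"ax":0,"ay":0,"az":0},{"x":0,"y":0,"z":0,"ax":0,"ay":0,"az":0},{"x":0,"y":0,"z":0,"ax":0,"ay":0,"az":0},{"x":0,"y":0,"z":0,"ax":0,"ay":0,"az":0}]'

```text
time: 25.7
ee_pos: [0.4525, 0.1866, 0.144]
tool_rot: [[-0.048, 0.999, 0.0], [0.999, 0.048, -0.0], [-0.0, -0.0, -1.0]]
contact_force: [-0.2, 0.2, -0.7]
width: 0.513
```

```bash
python3 -c "
from h import *
go(.452,.1895,.0405,92.8)
get_image('wrist');spots('wrist','disc0')"
```

```text
t 25.7 p [0.4525 0.1866 0.144 ] psi 92.73 tilt 0.01 w 0.513 F [-0.2  0.2 -0.7]
shift [ 0.0059 -0.0006  0.2071] turn [-0.      0.0001 -0.0006]
wrist disc0 [([0.4573, 0.2484, 0.0192], 0.98)]
```

Request:
play_rows --targets '[{"x":0.003,"y":0,"z":0.05,"ax":0,"ay":0,"az":0},{"x":0.003,"y":0,"z":0.1,"ax":0,"ay":0,"az":0},{"x":0.003,"y":0,"z":0.14,"ax":0,"ay":0,"az":0},{"x":0.003,"y":0,"z":0.165,"ax":0,"ay":0,"az":0},{"x":0.003,"y":0,"z":0.18,"ax":0,"ay":0,"az":0}]'

```text
time: 26.22
ee_pos: [0.4508, 0.1881, 0.0518]
tool_rot: [[-0.048, 0.999, -0.003], [0.999, 0.048, -0.001], [-0.001, -0.003, -1.0]]
contact_force: [0.2, -1.1, -0.9]
width: 0.515
```

Request:
play_rows --targets '[{"x":0,"y":0,"z":0.01,"ax":0,"ay":0,"az":0},{"x":0,"y":0,"z":0.018,"ax":0,"ay":0,"az":0},{"x":0,"y":0,"z":0.024,"ax":0,"ay":0,"az":0},{"x":0,"y":0,"z":0.024,"ax":0,"ay":0,"az":0},{"x":0,"y":0,"z":0.024,"ax":0,"ay":0,"az":0}]'

```text
time: 26.63
ee_pos: [0.4524, 0.1894, 0.0426]
tool_rot: [[-0.05, 0.999, 0.001], [0.999, 0.05, 0.0], [0.0, 0.001, -1.0]]
contact_force: [0.1, 0.6, -0.9]
width: 0.517
```

Request:
play_rows --targets '[{"x":0,"y":0,"z":0,"ax":0,"ay":0,"az":0},{"x":0,"y":0,"z":0,"ax":0,"ay":0,"az":0},{"x":0,"y":0,"z":0,"ax":0,"ay":0,"az":0},{"x":0,"y":0,"z":-0.07,"ax":0,"ay":0,"az":0},{"x":0,"y":0,"z":-0.14,"ax":0,"ay":0,"az":0}]' --gripper -0.36

```text
time: 27.05
ee_pos: [0.4497, 0.1887, 0.1104]
tool_rot: [[-0.05, 0.999, -0.006], [0.999, 0.05, -0.002], [-0.001, -0.006, -1.0]]
contact_force: [0.8, 0.3, 0.2]
width: 0.679
```

```bash
python3 -c "
from h import *
go(.6008,-.2645,.165,92.8)
get_image('top');spots('top','block0','disc0')"
```

```text
t 27.05 p [0.4497 0.1887 0.1104] psi 92.86 tilt 0.36 w 0.679 F [0.8 0.3 0.2]
shift [-0.9204  0.2561 -0.1094] turn [-0.0029  0.0007  0.0005]
top block0 [([0.6032, 0.1138, 0.0207], 0.86), ([0.5963, 0.2198, 0.0194], 0.56)]
top disc0 [([0.6007, -0.2649, 0.0235], 0.79), ([0.6084, -0.4262, 0.0031], 0.34)]
```

Request:
play_rows --targets '[{"x":-0.05,"y":0.014,"z":-0.06,"ax":0,"ay":0,"az":0},{"x":-0.12,"y":0.033,"z":-0.11,"ax":0,"ay":0,"az":0},{"x":-0.195,"y":0.053,"z":-0.11,"ax":0,"ay":0,"az":0},{"x":-0.27,"y":0.074,"z":-0.11,"ax":0,"ay":0,"az":0},{"x":-0.345,"y":0.094,"z":-0.11,"ax":0,"ay":0,"az":0}]'

```text
time: 27.62
ee_pos: [0.5075, 0.0177, 0.1669]
tool_rot: [[-0.05, 0.999, 0.0], [0.999, 0.05, -0.0], [-0.0, 0.0, -1.0]]
contact_force: [-0.1, -0.2, 0.2]
width: 0.68
```

Request:
play_rows --targets '[{"x":-0.078,"y":0.021,"z":0,"ax":0,"ay":0,"az":0},{"x":-0.156,"y":0.042,"z":0,"ax":0,"ay":0,"az":0},{"x":-0.234,"y":0.064,"z":0,"ax":0,"ay":0,"az":0},{"x":-0.312,"y":0.085,"z":0,"ax":0,"ay":0,"az":0},{"x":-0.39,"y":0.107,"z":0,"ax":0,"ay":0,"az":0}]'

```text
time: 28.03
ee_pos: [0.5701, -0.1746, 0.1655]
tool_rot: [[-0.05, 0.999, -0.002], [0.999, 0.05, 0.001], [0.001, -0.002, -1.0]]
contact_force: [0.1, 1.9, 0.1]
width: 0.681
```

Request:
play_rows --targets '[{"x":-0.07,"y":0.02,"z":0,"ax":0,"ay":0,"az":0},{"x":-0.13,"y":0.036,"z":0,"ax":0,"ay":0,"az":0},{"x":-0.17,"y":0.047,"z":0,"ax":0,"ay":0,"az":0},{"x":-0.186,"y":0.051,"z":0,"ax":0,"ay":0,"az":0},{"x":-0.186,"y":0.051,"z":0,"ax":0,"ay":0,"az":0}]'

```text
time: 28.45
ee_pos: [0.6002, -0.2656, 0.1655]
tool_rot: [[-0.048, 0.999, -0.002], [0.999, 0.048, 0.001], [0.001, -0.002, -1.0]]
contact_force: [-0.7, 1.4, -0.6]
width: 0.677
```

Request:
play_rows --targets '[{"x":0,"y":0,"z":0,"ax":0,"ay":0,"az":0},{"x":0,"y":0,"z":0,"ax":0,"ay":0,"az":0},{"x":0,"y":0,"z":0,"ax":0,"ay":0,"az":0}]'

```text
time: 28.7
ee_pos: [0.6003, -0.2628, 0.1668]
tool_rot: [[-0.051, 0.999, -0.0], [0.999, 0.051, 0.001], [0.001, -0.0, -1.0]]
contact_force: [0.2, 0.9, -0.2]
width: 0.677
```

```bash
python3 -c "
from h import *
go(.6008,-.2645,.042,92.8)
im=snap('wrist','w10');spots('wrist','disc0')
t=get_image('top');spots('top','block0','disc0','beaker')
cv2.imwrite('pics/c10.png',np.vstack([im[100:300,150:500],cv2.resize(t[150:280,190:450],(350,175))])[:,:,::-1])"
```

```text
t 28.7 p [ 0.6003 -0.2628  0.1668] psi 92.94 tilt 0.04 w 0.677 F [ 0.2  0.9 -0.2]
shift [-0.0036  0.0008  0.2496] turn [-0.0002 -0.0003  0.0012]
wrist disc0 [([0.6018, -0.2684, 0.0218], 0.9)]
top block0 [([0.597, 0.2171, 0.0174], 0.65), ([0.6008, 0.1152, 0.0212], 0.61)]
top disc0 [([0.4558, 0.2463, 0.0176], 0.82), ([0.4537, 0.1906, 0.0186], 0.65), ([0.3732, 0.4527, -0.0012], 0.54)]
top beaker []
```

View pics/c10.png

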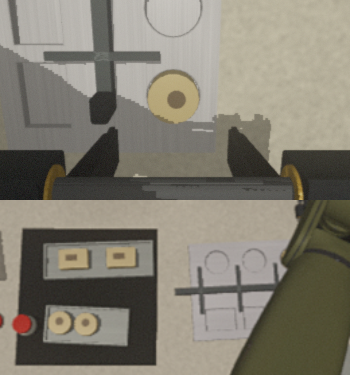

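Two discs are in the short tray at (60,322) and (86,323), and the last disc is centred between the fingers at (173,97).

Request:
play_rows --targets '[{"x":-0.003,"y":0,"z":0.07,"ax":0,"ay":0,"az":0},{"x":-0.003,"y":0,"z":0.14,"ax":0,"ay":0,"az":0},{"x":-0.003,"y":0,"z":0.2,"ax":0,"ay":0,"az":0},{"x":-0.003,"y":0,"z":0.245,"ax":0,"ay":0,"az":0},{"x":-0.003,"y":0,"z":0.245,"ax":0,"ay":0,"az":0}]'

```text
time: 29.42
ee_pos: [0.5999, -0.2654, 0.0419]
tool_rot: [[-0.05, 0.999, -0.002], [0.999, 0.05, 0.001], [0.001, -0.002, -1.0]]
contact_force: [-0.1, 0.1, -0.0]
width: 0.679
```

Request:
play_rows --targets '[{"x":0,"y":0,"z":0,"ax":0,"ay":0,"az":0},{"x":0,"y":0,"z":0,"ax":0,"ay":0,"az":0},{"x":0,"y":0,"z":0,"ax":0,"ay":0,"az":0},{"x":0,"y":0,"z":0,"ax":0,"ay":0,"az":0},{"x":0,"y":0,"z":0,"ax":0,"ay":0,"az":0}]' --gripper 1 --grip_force 30

```text
time: 29.83
ee_pos: [0.601, -0.266, 0.0453]
tool_rot: [[-0.05, 0.999, 0.001], [0.999, 0.05, -0.001], [-0.001, 0.001, -1.0]]
contact_force: [-0.7, 0.3, 0.6]
width: 0.512
```

Request:
play_rows --targets '[{"x":0,"y":0,"z":0,"ax":0,"ay":0,"az":0},{"x":0,"y":0,"z":-0.02,"ax":0,"ay":0,"az":0},{"x":0,"y":0,"z":-0.06,"ax":0,"ay":0,"az":0},{"x":0,"y":0,"z":-0.13,"ax":0,"ay":0,"az":0},{"x":0,"y":0,"z":-0.2,"ax":0,"ay":0,"az":0}]'

```text
time: 30.25
ee_pos: [0.5994, -0.2652, 0.1443]
tool_rot: [[-0.05, 0.999, -0.003], [0.999, 0.05, 0.002], [0.002, -0.003, -1.0]]
contact_force: [0.3, 0.4, 0.5]
width: 0.522
```

Request:
play_rows --targets '[{"x":0.07,"y":-0.023,"z":0,"ax":0,"ay":0,"az":0},{"x":0.145,"y":-0.047,"z":0,"ax":0,"ay":0,"az":0},{"x":0.22,"y":-0.072,"z":0,"ax":0,"ay":0,"az":0},{"x":0.298,"y":-0.097,"z":0,"ax":0,"ay":0,"az":0},{"x":0.376,"y":-0.123,"z":0,"ax":0,"ay":0,"az":0}]'

```text
time: 30.67
ee_pos: [0.529, -0.0798, 0.1451]
tool_rot: [[-0.049, 0.999, 0.001], [0.999, 0.049, -0.0], [-0.0, 0.001, -1.0]]
contact_force: [-0.2, 0.4, 0.1]
width: 0.514
```

Request:
play_rows --targets '[{"x":0.078,"y":-0.025,"z":0,"ax":0,"ay":0,"az":0},{"x":0.156,"y":-0.051,"z":0,"ax":0,"ay":0,"az":0},{"x":0.234,"y":-0.076,"z":0,"ax":0,"ay":0,"az":0},{"x":0.312,"y":-0.102,"z":0,"ax":0,"ay":0,"az":0},{"x":0.38,"y":-0.124,"z":0,"ax":0,"ay":0,"az":0}]'

```text
time: 31.08
ee_pos: [0.4572, 0.1074, 0.1452]
tool_rot: [[-0.05, 0.999, 0.001], [0.999, 0.05, 0.0], [0.0, 0.001, -1.0]]
contact_force: [0.5, -0.0, 0.8]
width: 0.521
```

Request:
play_rows --targets '[{"x":0.04,"y":-0.013,"z":0,"ax":0,"ay":0,"az":0},{"x":0.054,"y":-0.017,"z":0,"ax":0,"ay":0,"az":0},{"x":0.054,"y":-0.017,"z":0,"ax":0,"ay":0,"az":0},{"x":0.054,"y":-0.017,"z":0,"ax":0,"ay":0,"az":0},{"x":0.054,"y":-0.017,"z":0,"ax":0,"ay":0,"az":0}]'

```text
time: 31.5
ee_pos: [0.4492, 0.1312, 0.1447]
tool_rot: [[-0.049, 0.999, 0.0], [0.999, 0.049, -0.0], [-0.0, 0.0, -1.0]]
contact_force: [1.3, -0.6, -0.3]
width: 0.514
```

```bash
python3 -c "
from h import *
go(.4491,.1336,.0405,92.8)
get_image('wrist');spots('wrist','disc0')"
```

```text
t 31.5 p [0.4492 0.1312 0.1447] psi 92.79 tilt 0.03 w 0.514 F [ 1.3 -0.6 -0.3]
shift [ 0.005  -0.      0.2084] turn [ 0.0002  0.0002 -0.0001]
wrist disc0 [([0.4573, 0.248, 0.021], 0.92), ([0.4505, 0.1861, 0.0208], 0.69), ([0.451, 0.1297, 0.1226], 0.58)]
```

Request:
play_rows --targets '[{"x":0.0,"y":0,"z":0.05,"ax":0,"ay":0,"az":0},{"x":0.0,"y":0,"z":0.1,"ax":0,"ay":0,"az":0},{"x":0.0,"y":0,"z":0.14,"ax":0,"ay":0,"az":0},{"x":0.0,"y":0,"z":0.165,"ax":0,"ay":0,"az":0},{"x":0.0,"y":0,"z":0.18,"ax":0,"ay":0,"az":0}]'

```text
time: 32.02
ee_pos: [0.4477, 0.1309, 0.0523]
tool_rot: [[-0.048, 0.999, -0.003], [0.999, 0.048, -0.001], [-0.001, -0.004, -1.0]]
contact_force: [-0.0, 0.7, -0.1]
width: 0.513
```

Request:
play_rows --targets '[{"x":0,"y":0,"z":0.01,"ax":0,"ay":0,"az":0},{"x":0,"y":0,"z":0.018,"ax":0,"ay":0,"az":0},{"x":0,"y":0,"z":0.025,"ax":0,"ay":0,"az":0},{"x":0,"y":0,"z":0.025,"ax":0,"ay":0,"az":0},{"x":0,"y":0,"z":0.025,"ax":0,"ay":0,"az":0}]'

```text
time: 32.43
ee_pos: [0.4493, 0.1321, 0.0427]
tool_rot: [[-0.05, 0.999, 0.001], [0.999, 0.05, 0.0], [0.0, 0.001, -1.0]]
contact_force: [-0.8, -0.5, -0.5]
width: 0.515
```

Request:
play_rows --targets '[{"x":0,"y":0,"z":0,"ax":0,"ay":0,"az":0},{"x":0,"y":0,"z":0,"ax":0,"ay":0,"az":0},{"x":0,"y":0,"z":0,"ax":0,"ay":0,"az":0},{"x":0,"y":0,"z":-0.07,"ax":0,"ay":0,"az":0},{"x":0,"y":0,"z":-0.14,"ax":0,"ay":0,"az":0}]' --gripper -0.36

```text
time: 32.85
ee_pos: [0.4464, 0.1317, 0.1104]
tool_rot: [[-0.05, 0.999, -0.006], [0.999, 0.05, -0.001], [-0.001, -0.006, -1.0]]
contact_force: [0.4, -0.0, -0.8]
width: 0.677
```

```bash
python3 -c "
from h import *
go(.537,-.2705,.165,92.8)
get_image('top');spots('top','block0','disc0')"
```

```text
t 32.85 p [0.4464 0.1317 0.1104] psi 92.86 tilt 0.37 w 0.677 F [ 0.4 -0.  -0.8]
shift [-0.8125  0.1402 -0.1095] turn [-0.003   0.0004  0.0005]
top block0 [([0.5986, 0.1151, 0.02], 0.66), ([0.5965, 0.2191, 0.0185], 0.55)]
top disc0 []
```

Request:
play_rows --targets '[{"x":-0.05,"y":0.008,"z":-0.06,"ax":0,"ay":0,"az":0},{"x":-0.12,"y":0.02,"z":-0.11,"ax":0,"ay":0,"az":0},{"x":-0.198,"y":0.033,"z":-0.11,"ax":0,"ay":0,"az":0},{"x":-0.276,"y":0.046,"z":-0.11,"ax":0,"ay":0,"az":0},{"x":-0.354,"y":0.059,"z":-0.11,"ax":0,"ay":0,"az":0}]'

```text
time: 33.42
ee_pos: [0.4869, -0.0448, 0.1668]
tool_rot: [[-0.05, 0.999, 0.0], [0.999, 0.05, -0.0], [-0.0, 0.0, -1.0]]
contact_force: [0.3, 0.2, 0.9]
width: 0.677
```

Request:
play_rows --targets '[{"x":-0.078,"y":0.013,"z":0,"ax":0,"ay":0,"az":0},{"x":-0.156,"y":0.026,"z":0,"ax":0,"ay":0,"az":0},{"x":-0.234,"y":0.039,"z":0,"ax":0,"ay":0,"az":0},{"x":-0.312,"y":0.052,"z":0,"ax":0,"ay":0,"az":0},{"x":-0.38,"y":0.064,"z":0,"ax":0,"ay":0,"az":0}]'

```text
time: 33.83
ee_pos: [0.5278, -0.2336, 0.1655]
tool_rot: [[-0.049, 0.999, -0.002], [0.999, 0.049, 0.001], [0.001, -0.002, -1.0]]
contact_force: [-0.1, -0.3, 0.2]
width: 0.677
```

Request:
play_rows --targets '[{"x":-0.05,"y":0.008,"z":0,"ax":0,"ay":0,"az":0},{"x":-0.08,"y":0.013,"z":0,"ax":0,"ay":0,"az":0},{"x":-0.08,"y":0.013,"z":0,"ax":0,"ay":0,"az":0},{"x":-0.08,"y":0.013,"z":0,"ax":0,"ay":0,"az":0},{"x":-0.08,"y":0.013,"z":0,"ax":0,"ay":0,"az":0}]'

```text
time: 34.25
ee_pos: [0.5365, -0.2697, 0.1662]
tool_rot: [[-0.051, 0.999, -0.001], [0.999, 0.051, 0.001], [0.001, -0.001, -1.0]]
contact_force: [0.4, 0.4, 0.0]
width: 0.682
```

```bash
python3 -c "
from h import *
go(.5375,-.271,.063,92.8)
im=snap('wrist','w11');spots('wrist','lock_grip')
t=get_image('top');spots('top','block0','disc0','lock_grip','jar')
cv2.imwrite('pics/c11.png',np.vstack([im[100:300,150:500],cv2.resize(t[150:280,190:450],(350,175))])[:,:,::-1])"
```

```text
t 34.25 p [ 0.5365 -0.2697  0.1662] psi 92.9 tilt 0.1 w 0.682 F [0.4 0.4 0. ]
shift [-0.003   0.0022  0.2063] turn [-0.0006 -0.0007  0.0008]
wrist lock_grip [([0.5364, -0.2705, 0.0707], 0.94)]
top block0 [([0.6013, 0.4406, -0.0028], 0.7), ([0.6006, 0.1173, 0.021], 0.69), ([0.5973, 0.2189, 0.0173], 0.68), ([0.4531, 0.1924, 0.0012], 0.63)]
top disc0 [([0.4526, 0.2477, 0.0185], 0.83), ([0.454, 0.1893, 0.0186], 0.71), ([0.448, 0.1349, 0.0195], 0.47)]
top lock_grip [([0.5336, -0.2731, 0.068], 0.95), ([0.5352, -0.1865, 0.0002], 0.65)]
top jar []
```

View pics/c11.png

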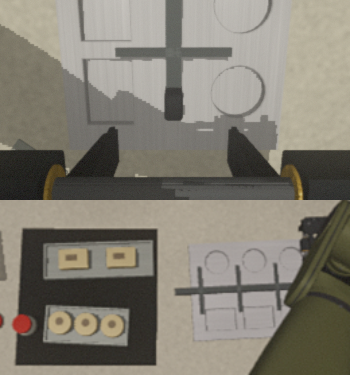

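All five blocks lie flat and separate in the trays, all cavities are empty, and the grip is centred between the fingers. I'll close the lock.

Request:
play_rows --targets '[{"x":-0.002,"y":0.001,"z":0.06,"ax":0,"ay":0,"az":0},{"x":-0.002,"y":0.001,"z":0.12,"ax":0,"ay":0,"az":0},{"x":-0.002,"y":0.001,"z":0.17,"ax":0,"ay":0,"az":0},{"x":-0.002,"y":0.001,"z":0.197,"ax":0,"ay":0,"az":0},{"x":-0.002,"y":0.001,"z":0.202,"ax":0,"ay":0,"az":0}]'

```text
time: 35.02
ee_pos: [0.5354, -0.2706, 0.0625]
tool_rot: [[-0.05, 0.999, -0.005], [0.999, 0.05, 0.003], [0.004, -0.005, -1.0]]
contact_force: [0.3, -0.3, 0.5]
width: 0.68
```

Request:
play_rows --targets '[{"x":0,"y":0,"z":0,"ax":0,"ay":0,"az":0},{"x":0,"y":0,"z":0,"ax":0,"ay":0,"az":0},{"x":0,"y":0,"z":0,"ax":0,"ay":0,"az":0},{"x":0,"y":0,"z":0,"ax":0,"ay":0,"az":0},{"x":0,"y":0,"z":0,"ax":0,"ay":0,"az":0}]' --gripper 1 --grip_force 35

```text
time: 35.43
ee_pos: [0.5383, -0.2726, 0.0676]
tool_rot: [[-0.05, 0.999, 0.002], [0.999, 0.05, -0.001], [-0.001, 0.002, -1.0]]
contact_force: [-0.3, -0.3, 0.1]
width: 0.388
```

Request:
play_rows --targets '[{"x":0,"y":0,"z":0,"ax":0,"ay":0,"az":0},{"x":0,"y":0,"z":0,"ax":0,"ay":0,"az":0},{"x":0,"y":0,"z":0,"ax":0,"ay":0,"az":0},{"x":0,"y":0,"z":0,"ax":0,"ay":0,"az":0},{"x":0,"y":0,"z":0,"ax":0,"ay":0,"az":0}]'

```text
time: 35.85
ee_pos: [0.537, -0.2721, 0.0662]
tool_rot: [[-0.05, 0.999, -0.001], [0.999, 0.05, -0.0], [0.0, -0.001, -1.0]]
contact_force: [-4.0, 0.2, 3.1]
width: 0.164
```

Request:
play_rows --targets '[{"x":-0.02,"y":0,"z":0,"ax":0,"ay":0,"az":0},{"x":-0.04,"y":0,"z":0,"ax":0,"ay":0,"az":0},{"x":-0.058,"y":0,"z":0,"ax":0,"ay":0,"az":0},{"x":-0.072,"y":0,"z":0,"ax":0,"ay":0,"az":0},{"x":-0.08,"y":0,"z":0,"ax":0,"ay":0,"az":0}]'

```text
time: 36.27
ee_pos: [0.5391, -0.3126, 0.0662]
tool_rot: [[-0.05, 0.999, -0.001], [0.999, 0.05, 0.001], [0.001, -0.001, -1.0]]
contact_force: [-5.4, 2.3, 6.0]
width: 0.169
```

Request:
play_rows --targets '[{"x":-0.003,"y":0,"z":0,"ax":0,"ay":0,"az":0},{"x":-0.006,"y":0,"z":0,"ax":0,"ay":0,"az":0},{"x":-0.006,"y":0,"z":0,"ax":0,"ay":0,"az":0}]'

```text
time: 36.52
ee_pos: [0.5391, -0.3141, 0.0661]
tool_rot: [[-0.05, 0.999, -0.002], [0.999, 0.05, 0.003], [0.003, -0.001, -1.0]]
contact_force: [-4.6, 4.8, 7.9]
width: 0.169
```

Request:
play_rows --targets '[{"x":-0.003,"y":0,"z":0,"ax":0,"ay":0,"az":0},{"x":-0.006,"y":0,"z":0,"ax":0,"ay":0,"az":0},{"x":-0.006,"y":0,"z":0,"ax":0,"ay":0,"az":0}]'

```text
time: 36.77
ee_pos: [0.5391, -0.3144, 0.066]
tool_rot: [[-0.049, 0.999, -0.003], [0.999, 0.049, 0.008], [0.008, -0.002, -1.0]]
contact_force: [-5.3, 13.7, 11.4]
width: 0.162
```

Request:
play_rows --targets '[{"x":0,"y":0,"z":0,"ax":0,"ay":0,"az":0},{"x":0,"y":0,"z":0,"ax":0,"ay":0,"az":0},{"x":0,"y":0,"z":0,"ax":0,"ay":0,"az":0},{"x":0,"y":0,"z":0,"ax":0,"ay":0,"az":0},{"x":0,"y":0,"z":0,"ax":0,"ay":0,"az":0}]' --gripper -0.36

```text
time: 37.18
ee_pos: [0.5398, -0.3183, 0.0658]
tool_rot: [[-0.049, 0.999, 0.0], [0.999, 0.049, -0.0], [-0.0, 0.0, -1.0]]
contact_force: [0.3, -0.6, 0.4]
width: 0.46
```

Request:
play_rows --targets '[{"x":0,"y":0,"z":-0.07,"ax":0,"ay":0,"az":0},{"x":0,"y":0,"z":-0.14,"ax":0,"ay":0,"az":0},{"x":0,"y":0,"z":-0.21,"ax":0,"ay":0,"az":0},{"x":0,"y":0,"z":-0.28,"ax":0,"ay":0,"az":0},{"x":0,"y":0,"z":-0.32,"ax":0,"ay":0,"az":0}]'

```text
time: 37.6
ee_pos: [0.5411, -0.3191, 0.2311]
tool_rot: [[-0.049, 0.999, 0.006], [0.999, 0.049, -0.004], [-0.004, 0.005, -1.0]]
contact_force: [0.4, -0.1, 0.9]
width: 0.678
```

Request:
play_rows --targets '[{"x":0,"y":0,"z":0,"ax":0,"ay":0,"az":0},{"x":0,"y":0,"z":0,"ax":0,"ay":0,"az":0},{"x":0,"y":0,"z":0,"ax":0,"ay":0,"az":0},{"x":0,"y":0,"z":0,"ax":0,"ay":0,"az":0}]'

```text
time: 37.93
ee_pos: [0.5387, -0.3174, 0.2231]
tool_rot: [[-0.05, 0.999, -0.003], [0.999, 0.05, 0.002], [0.003, -0.003, -1.0]]
contact_force: [0.0, 0.3, -0.9]
width: 0.679
```

```bash
python3 -c "
from h import *
state()
im=snap('wrist','w12');spots('wrist','lock_grip','mould')
t=get_image('top');spots('top','block0','disc0','lock_grip')
cv2.imwrite('pics/c12.png',np.vstack([im[0:240,150:500],cv2.resize(t[150:280,190:450],(350,175))])[:,:,::-1])"
```

```text
t 37.93 p [ 0.5387 -0.3174  0.2231] psi 92.85 tilt 0.24 w 0.679 F [ 0.   0.3 -0.9]
wrist lock_grip []
wrist mould [([0.5319, -0.1848, -0.0], 0.6)]
top block0 [([0.5968, 0.2208, 0.0169], 0.89), ([0.6028, 0.116, 0.0203], 0.56)]
top disc0 [([0.4483, 0.1334, 0.018], 0.65), ([0.4528, 0.1905, 0.0182], 0.58)]
top lock_grip [([0.5389, -0.3174, 0.0687], 0.93), ([0.451, 0.3152, 0.0016], 0.2)]
```

View pics/c12.png

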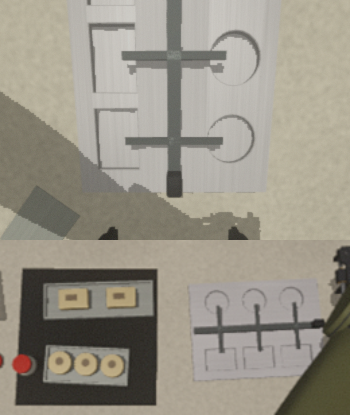

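All five blocks are in place, the tongues are over the cavity centres and the arm is clear. I'll hand in.

```bash
python3 -c "
from h import *
get_image('top');spots('top','disc0');state();print(sign_off())"
```

```text
top disc0 [([0.4537, 0.2446, 0.022], 0.8), ([0.6035, 0.4382, 0.0023], 0.74), ([0.4494, 0.1332, 0.0201], 0.71), ([0.7779, -0.0306, -0.0001], 0.63)]
t 38.38 p [ 0.5397 -0.3179  0.2258] psi 92.86 tilt 0.01 w 0.681 F [-0.6 -0.3  0.6]
the job is handed in; nothing more can be done
None
```

The mould is unloaded, the lock is back at its locked end stop, and the job was handed in at about 38 s. No verdict was reported.

- **Start:** five blocks were present, two rectangular and three round. I slid the lock about 40 mm until it met its open stop.
- **Blocks:** I put the two rectangular blocks in the long tray and the three discs in the short tray, all apart from each other.
- **Relocking:** only then did I push the lock back about 42 mm, until the force rose to 14 N with no further movement.

**Last checks:**
- The final top and wrist pictures show all five blocks separate in their trays, all cavities empty, the tongues over the cavity centres and the arm clear of everything.
- The detector missed some pieces in its last calls: one disc in each of the final two calls, a different one each time. It also gave a few false hits. The last picture I viewed still shows all three discs.
- One rectangular block touched down harder than intended, at about 33 N, so I placed the discs more slowly.
- I did not measure the bystanders' positions individually at the end. The arm never came near them, and nothing looked disturbed in the pictures.

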